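# Charge the bench mill and hold its run plunger

## Robot

A 6-joint arm with a two-finger parallel gripper is mounted at the origin on the work surface. World frame = base frame: x ahead of the robot, y to its left, z up, the work surface at z = 0. Lengths are in mm, angles in rad, forces in N, time in s.
With the tool pointing down it reaches from about 325 to 850 mm from the base axis. Payload 4.4 kg.
Tool frame: the origin (TCP) lies midway between the tips of the shut fingers; the grasp point (between the pads) lies behind it (ctrl.grip_depth is the z of the grasp point in the tool frame, in mm); z points along the fingers, y is the direction in which the jaws open and shut (so a half turn about z gives the same grasp; the last joint's range is limited). The gripper opens to 94 mm and grips with 3 to 60 N. Pads are 16 mm wide; open, the fingers measure 119 mm over their backs; the gripper's body (75 mm by 177 mm) begins 78 mm behind the grasp point.
Start: joints at [1.171, 0.207, 1.542, -0, 1.393, -0.15], TCP at [142.155, 557.153, 205.447] pointing down, gripper open.
Joint ranges: [-2.73, 2.73], [-0.86, 2.22], [0.23, 2.46], [-1.11, 4.25], [0.08, 2.63], [-2.82, 2.82]. Speed limits (rad/s): [2.79, 2.79, 3.14, 3.14, 3.14, 3.14].

## Interface

Orientations are given as a unit quaternion [x, y, z, w].
In Python, from plant import ctrl, optics, job gives the robot as it stands.
- The arm moves only by the tool move_arm, never from a script. Its argument "targets" is a list of rows, each an object of numbers: "tx", "ty", "tz": the shift along the tool's x, y, z in m; "rx", "ry", "rz": the turn, a rotation vector about the tool's x, y, z in degrees; "hand": the opening, from 0 (shut) to 1 (fully open). A call has 1 to 10 rows; each row is the pose to reach, as a shift and turn from the pose commanded when the call began, along the tool's axes at that moment; what a row does not reach only later rows make up. A row lasts 1/10 s, in which the tool goes at most 50 mm and 8.59 degrees, less where a joint would pass 70% of its speed; a pose out of reach is approached as far as the arm can. A call with a gripper value outside its range is refused whole. The fingers move at their own pace and stop on an object; "force" is the grip in N (left out, the last holds). Time passes only in rows, so rows that repeat a pose let the fingers close. It gives the time, the measured TCP pose, the force and the opening at its end, in the units of the state.
- ctrl.get_obs(): the state, without advancing time (a new reading comes with each control period).
- optics.camera(name): name is "scene" or "top" or "wrist"; returns a dict with "color" (480x640x3 uint8, red, green, blue), "depth" (480x640 float32, mm along the optical axis (not along the pixel's ray), 0 where there is no reading), "vfov" (degrees; the focal length in pixels is half the picture's height over the tangent of half this angle, whatever the lens; pixels are square), "cx", "cy" (the principal point, pixels), "extrinsics" (4x4, takes a point from camera to world coordinates). Camera axes: x right, y down, z forward; pixel columns grow to the right and rows downward; lengths in mm; the calibration is good to about 2 mm. A picture is of the moment at which its call begins.
- job.sign_off(): hands the job in, once; it reports no verdict.
The state is a dict: "clock": time; "q": joint angles; "qd": joint speeds; "joint_efforts": joint torques, N m; "position": TCP position; "orientation": TCP orientation; "wrist_force": force on the tool from outside, world axes, zero at the start; "ft_torque": the same for the moment, N m; "gripper_width": finger opening in mm.
Only numpy, scipy, OpenCV 4.12 (cv2) and the standard library are available. Lean on these libraries where they do the work, as an engineer would, in place of code of your own. Each camera call takes 0.05 s, during which the arm holds its last target.

## Task

Using the scoop, move at least three of the white grinding balls from the blue tray into the mill's open steel cup, never touching the balls with the fingers; leave the other balls in the tray. Then lay the scoop back on the green mat, right way up, and with the fingers press the hold-to-run plunger down until the green band of its stem is level with the collar, never down to the bottom, and finish while still holding it there. Leave the bottle, the jar and the tube rack where they stand.

Things in the scene. Friction and masses are not known exactly. Their poses are not given: they have to be found in the camera images.
- scoop: Steel scoop with a black handle, about 170 g. Origin: middle of the blade's flat underside; x points to the lip, z up. Blade 75 long x 72 wide, floor 2 thick, lip at x=+37.5, open in front; side walls 32 high end 25 behind the lip, back wall 46 high at x=-37.5. Handle: straight bar 20 wide, 22 high, running back from x=-42 to x=-156 with its middle 60 above the underside. It stands on the blade by itself
- scoop_grip (a point): Point on the middle of the scoop handle, 95 behind the scoop's origin and 60 above its underside; grip it across the 20 mm width
- scoop_mat: Green mat fixed to the bench, 260 (its x) x 150 (its y) x 3 thick; origin at the middle of its underside. The scoop stands on it at the start with its x about along the mat's x and its origin about 55 towards the mat's +x. Laid back, the scoop's origin must be over the mat
- ball_tray: Blue open tray fixed to the bench, inside 200 (its x) x 80 (its y), walls 4 thick and 28 high overall, floor 4 thick; origin at the middle of its underside. The balls lie in the +x half and the -x end, over 90 long, is free for setting the scoop in; the scoop fits lengthwise (4 clearance each side) with its handle above the end wall
- ball0_center (a point): Centre of a white polished (slippery) ceramic grinding ball, 20 in diameter, about 25 g
- ball1_center (a point): Centre of a white polished (slippery) ceramic grinding ball, 20 in diameter, about 25 g
- ball2_center (a point): Centre of a white polished (slippery) ceramic grinding ball, 20 in diameter, about 25 g
- ball3_center (a point): Centre of a white polished (slippery) ceramic grinding ball, 20 in diameter, about 25 g
- ball4_center (a point): Centre of a white polished (slippery) ceramic grinding ball, 20 in diameter, about 25 g
- ball5_center (a point): Centre of a white polished (slippery) ceramic grinding ball, 20 in diameter, about 25 g
- mill: Bench mill, fixed: white base 150 x 150 x 50 high with the open steel cup upright on its middle, and a grey drive tower 110 x 150 x 140 high from 75 to 185 along its +x. Origin under the cup's axis, on the bench
- cup_rim (a point): Centre of the cup's mouth, 115 above the bench; cup 110 across outside, 102 inside, inner floor 55 above the bench
- cup_mid (a point): Point on the cup's axis, 70 above the bench (15 above its inner floor); a ball whose centre is within 48 of it is in the cup
- run_box: Grey hold-to-run box fixed to the bench, 90 x 90 x 44 high, with a dark collar 48 across whose rim is 50 above the bench, carrying the plunger; origin at the middle of its underside
- run_top (a point): Centre of the top of the plunger's round black cap (40 across, 14 thick), 94 above the bench when released; it goes straight down by up to 30 and springs back. Stem bands from the collar up: white 10, green 10, red 10, so the green band is at the collar from 10 to 20 of travel
- run_plunger (a joint): Travel of the plunger in m: 0 released, 0.030 at the bottom, 0.010 to 0.020 with the green band at the collar. Spring: 5 N to start it, 8.75 N at 0.015, 12.5 N at the bottom
- reagent_bottle: Amber bottle, 56 across, 120 high, standing loose; leave alone. Origin at the middle of its underside
- sample_jar: White jar with blue cap, 52 across, 55 high, standing loose; leave alone. Origin at the middle of its underside
- tube_rack: Yellow tube rack, 55 x 120 x 47 high, standing loose; leave alone. Origin at the middle of its underside
There are look-alikes about, which are no part of the job. Several things look just like the run_box: the one meant starts nearest to the robot's base.

How it is judged (in metres and radians):
On the way, in this order (a step that is already met when the one before it is completed fails the run):
1. at least three balls are in the mill's cup ((distance between each of ball0_center, ball1_center, ball2_center and cup_mid below 0.048 m or distance between each of ball0_center, ball1_center, ball3_center and cup_mid below 0.048 m or distance between each of ball0_center, ball1_center, ball4_center and cup_mid below 0.048 m or distance between each of ball0_center, ball1_center, ball5_center and cup_mid below 0.048 m or distance between each of ball0_center, ball2_center, ball3_center and cup_mid below 0.048 m or distance between each of ball0_center, ball2_center, ball4_center and cup_mid below 0.048 m or distance between each of ball0_center, ball2_center, ball5_center and cup_mid below 0.048 m or distance between each of ball0_center, ball3_center, ball4_center and cup_mid below 0.048 m or distance between each of ball0_center, ball3_center, ball5_center and cup_mid below 0.048 m or distance between each of ball0_center, ball4_center, ball5_center and cup_mid below 0.048 m or distance between each of ball1_center, ball2_center, ball3_center and cup_mid below 0.048 m or distance between each of ball1_center, ball2_center, ball4_center and cup_mid below 0.048 m or distance between each of ball1_center, ball2_center, ball5_center and cup_mid below 0.048 m or distance between each of ball1_center, ball3_center, ball4_center and cup_mid below 0.048 m or distance between each of ball1_center, ball3_center, ball5_center and cup_mid below 0.048 m or distance between each of ball1_center, ball4_center, ball5_center and cup_mid below 0.048 m or distance between each of ball2_center, ball3_center, ball4_center and cup_mid below 0.048 m or distance between each of ball2_center, ball3_center, ball5_center and cup_mid below 0.048 m or distance between each of ball2_center, ball4_center, ball5_center and cup_mid below 0.048 m or distance between each of ball3_center, ball4_center, ball5_center and cup_mid below 0.048 m)), for 0.2 s.
2. the scoop is laid on the green mat, right way up, and let go (x of scoop in the frame of scoop_mat between -0.13 and 0.13 m and y of scoop in the frame of scoop_mat between -0.075 and 0.075 m and height (world z) of scoop below 0.012 m and angle between scoop's own z axis and vertical below 0.2 rad and linear speed of scoop below 0.02 m/s and contact force between the fingers and scoop below 0.1 N), for 0.2 s.
At the end, for the whole second after the job is handed in: At least three balls are in the cup and every other ball is in the tray; the scoop rests upright on the green mat (its origin over the mat), not touched by the fingers; the fingers hold the plunger still between 10 and 20 mm of travel, pushing it with more than 3 N, through the last second (all of step 2 and (distance between each of ball0_center, ball1_center, ball2_center and cup_mid below 0.048 m or distance between each of ball0_center, ball1_center, ball3_center and cup_mid below 0.048 m or distance between each of ball0_center, ball1_center, ball4_center and cup_mid below 0.048 m or distance between each of ball0_center, ball1_center, ball5_center and cup_mid below 0.048 m or distance between each of ball0_center, ball2_center, ball3_center and cup_mid below 0.048 m or distance between each of ball0_center, ball2_center, ball4_center and cup_mid below 0.048 m or distance between each of ball0_center, ball2_center, ball5_center and cup_mid below 0.048 m or distance between each of ball0_center, ball3_center, ball4_center and cup_mid below 0.048 m or distance between each of ball0_center, ball3_center, ball5_center and cup_mid below 0.048 m or distance between each of ball0_center, ball4_center, ball5_center and cup_mid below 0.048 m or distance between each of ball1_center, ball2_center, ball3_center and cup_mid below 0.048 m or distance between each of ball1_center, ball2_center, ball4_center and cup_mid below 0.048 m or distance between each of ball1_center, ball2_center, ball5_center and cup_mid below 0.048 m or distance between each of ball1_center, ball3_center, ball4_center and cup_mid below 0.048 m or distance between each of ball1_center, ball3_center, ball5_center and cup_mid below 0.048 m or distance between each of ball1_center, ball4_center, ball5_center and cup_mid below 0.048 m or distance between each of ball2_center, ball3_center, ball4_center and cup_mid below 0.048 m or distance between each of ball2_center, ball3_center, ball5_center and cup_mid below 0.048 m or distance between each of ball2_center, ball4_center, ball5_center and cup_mid below 0.048 m or distance between each of ball3_center, ball4_center, ball5_center and cup_mid below 0.048 m) and (distance between ball0_center and cup_mid below 0.048 m or (x of ball0_center in the frame of ball_tray between -0.1 and 0.1 m and y of ball0_center in the frame of ball_tray between -0.04 and 0.04 m and z of ball0_center in the frame of ball_tray below 0.035 m)) and (distance between ball1_center and cup_mid below 0.048 m or (x of ball1_center in the frame of ball_tray between -0.1 and 0.1 m and y of ball1_center in the frame of ball_tray between -0.04 and 0.04 m and z of ball1_center in the frame of ball_tray below 0.035 m)) and (distance between ball2_center and cup_mid below 0.048 m or (x of ball2_center in the frame of ball_tray between -0.1 and 0.1 m and y of ball2_center in the frame of ball_tray between -0.04 and 0.04 m and z of ball2_center in the frame of ball_tray below 0.035 m)) and (distance between ball3_center and cup_mid below 0.048 m or (x of ball3_center in the frame of ball_tray between -0.1 and 0.1 m and y of ball3_center in the frame of ball_tray between -0.04 and 0.04 m and z of ball3_center in the frame of ball_tray below 0.035 m)) and (distance between ball4_center and cup_mid below 0.048 m or (x of ball4_center in the frame of ball_tray between -0.1 and 0.1 m and y of ball4_center in the frame of ball_tray between -0.04 and 0.04 m and z of ball4_center in the frame of ball_tray below 0.035 m)) and (distance between ball5_center and cup_mid below 0.048 m or (x of ball5_center in the frame of ball_tray between -0.1 and 0.1 m and y of ball5_center in the frame of ball_tray between -0.04 and 0.04 m and z of ball5_center in the frame of ball_tray below 0.035 m)) and value of joint run_plunger between 0.01 and 0.02 m and velocity of joint run_plunger between -0.01 and 0.01 m/s and contact force between the fingers and run_box above 3 N); the arm keeps its last pose, push and grip.
It fails at once if a finger touches a ball (contact force between the fingers and ball0 above 0.3 N or contact force between the fingers and ball1 above 0.3 N or contact force between the fingers and ball2 above 0.3 N or contact force between the fingers and ball3 above 0.3 N or contact force between the fingers and ball4 above 0.3 N or contact force between the fingers and ball5 above 0.3 N).
It fails at once if the plunger is pressed to the bottom (beyond 27 mm) (value of joint run_plunger above 0.027 m).
It fails at once if the reagent bottle is moved by more than 30 mm or tipped (distance of reagent_bottle from where it was at the start of the episode above 0.03 m or angle between reagent_bottle's own z axis and vertical above 0.5 rad).
It fails at once if the sample jar is moved by more than 30 mm or tipped (distance of sample_jar from where it was at the start of the episode above 0.03 m or angle between sample_jar's own z axis and vertical above 0.5 rad).
It fails at once if the tube rack is moved by more than 30 mm or tipped (distance of tube_rack from where it was at the start of the episode above 0.03 m or angle between tube_rack's own z axis and vertical above 0.5 rad).
It also fails if it takes over 67 s, if anything falls off the work surface, if the arm or the gripper's body presses on something with over 40 N, if the wrist force passes 120 N, or if a joint passes its speed limit or range.

## Working session

There is one attempt and no reset: what is moved stays moved. The work goes in short steps, Python scripts to look and compute and a tool call to move; the robot and the scene stay as the last step left them, time stands still between calls to the robot, and variables do not carry over. Pictures are saved under pics/ and viewed, and the job is handed in when it is done.

Besides the shell and the picture viewer there is one more tool, called after "Emit:" by a JSON object that holds its "api" and its "payload". move_arm: Moves the arm, as the interface text tells. Its arguments: {"type":"object","properties":{"targets":{"type":"array"},"force":{"type":"number"}},"required":["targets"]}

```bash
ls; mkdir -p pics
python3 - <<'E'
from plant import ctrl, optics, job
import cv2
o=ctrl.get_obs(); print(o, ctrl.grip_depth)
for n in ["scene","top","wrist"]:
    c=optics.camera(n); cv2.imwrite(f"pics/{n}0.png",c["color"][:,:,::-1]); print(n,c["vfov"],c["cx"],c["cy"],c["extrinsics"].round(3).tolist(),(c["depth"]>0).mean())
E
```

```text
pics
{'clock': 0.0, 'q': array([ 1.17051961e+00,  2.07415196e-01,  1.54294807e+00,  9.36638322e-06,
        1.39352645e+00, -1.50485210e-01]), 'qd': array([-2.80295565e-04, -3.09479919e-04,  3.09638048e-05,  1.85099741e-03,
        1.49194688e-03,  1.18373115e-03]), 'joint_efforts': array([ 6.72636434e-04, -3.70871973e+01, -2.81419319e+01,  6.97433157e-02,
        3.60622827e-02, -1.54230333e-04]), 'position': array([141.81822741, 556.39213588, 204.29636308]), 'orientation': array([ 1.24572040e-01,  9.92209901e-01, -1.10400581e-03, -3.16737127e-04]), 'wrist_force': array([ 1.40107262,  0.35557374, -0.55404275]), 'ft_torque': array([ 0.00084765,  0.00067878, -0.00211831]), 'gripper_width': 94.10197235387501} -18.8
scene 51.01672304391447 317.5621684436263 247.56573710059587 [[0.893, 0.333, -0.304, 954.139], [0.45, -0.683, 0.575, -607.529], [-0.016, -0.65, -0.76, 919.02], [0.0, 0.0, 0.0, 1.0]] 0.9960709635416667
top 43.902020676343554 317.27271259511303 244.5312661236998 [[0.017, -0.999, 0.038, 560.235], [-1.0, -0.017, -0.011, 10.67], [0.012, -0.038, -0.999, 1208.058], [0.0, 0.0, 0.0, 1.0]] 0.9960026041666666
wrist 60.90477164311641 319.0351042305016 238.81563403356827 [[0.247, 0.942, 0.228, 76.887], [0.969, -0.239, -0.061, 573.314], [-0.003, 0.236, -0.972, 383.079], [0.0, 0.0, 0.0, 1.0]] 0.996005859375
```

View pics/top0.png

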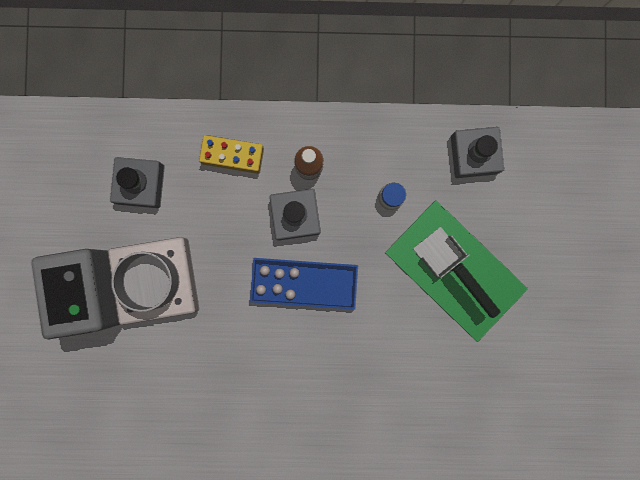

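View pics/scene0.png

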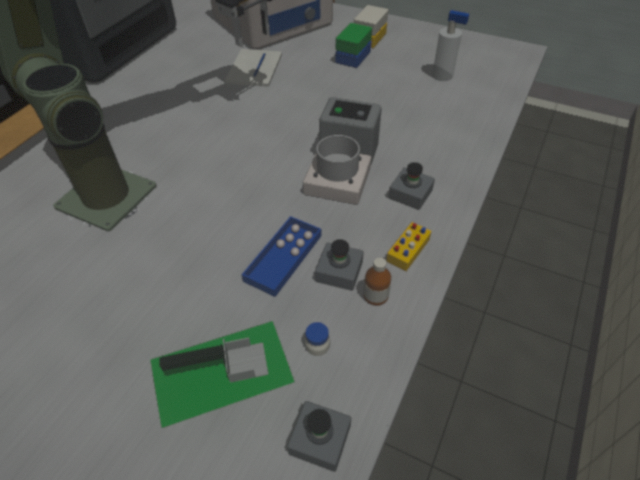

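View pics/wrist0.png

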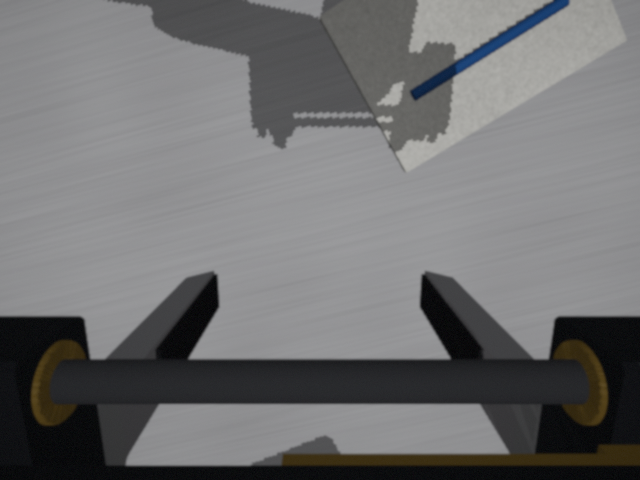

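The top view shows three look-alike hold-to-run boxes: (137,183), (294,214) and (477,152). The green mat with the scoop (blade at 440,252) is on the right. The tray is centred near (304,285) with its balls at the left end, and the mill cup is at (147,283). Next I'll measure all of these with masks and rays.

```bash
cat > h.py <<'E'
import numpy as np, cv2
from plant import ctrl, optics, job
def cam(n):
    c=optics.camera(n); c["f"]=240/np.tan(np.radians(c["vfov"]/2)); c["hsv"]=cv2.cvtColor(c["color"],cv2.COLOR_RGB2HSV); return c
def ray(c,u,v,z):
    d=np.array([(u-c["cx"])/c["f"],(v-c["cy"])/c["f"],1.0]); E=c["extrinsics"]
    D=E[:3,:3]@d; o=E[:3,3]; return o+D*(z-o[2])/D[2]
def rays(c,P,z): return np.array([ray(c,u,v,z) for u,v in P])
def cloud(c):
    v,u=np.mgrid[:480,:640]; d=c["depth"]
    p=np.stack([(u-c["cx"])/c["f"]*d,(v-c["cy"])/c["f"]*d,d],-1)
    return p@c["extrinsics"][:3,:3].T+c["extrinsics"][:3,3]
def big(m,n=1):
    k,l,s,ce=cv2.connectedComponentsWithStats(m.astype(np.uint8)); o=np.argsort(-s[1:,4])[:n]+1
    return [l==i for i in o]
def crop(c,u0,v0,u1,v1,k,fn): cv2.imwrite(fn,cv2.resize(c["color"][v0:v1,u0:u1,::-1],None,fx=k,fy=k,interpolation=cv2.INTER_CUBIC))
E
cat > m1.py <<'E'
from h import *
c=cam("top"); W=cloud(c); h=c["hsv"]; H,S,V=h[...,0],h[...,1],h[...,2]
print("bench z", np.median(W[350:450,200:600,2]))
def rect(m):
    P=np.argwhere(m)[:,::-1].astype(np.float32); return P
def boxw(m,z,name):
    cs,_=cv2.findContours(m.astype(np.uint8),cv2.RETR_EXTERNAL,cv2.CHAIN_APPROX_NONE); q=max(cs,key=cv2.contourArea)[:,0]
    w=rays(c,q,z)[:,:2].astype(np.float32); r=cv2.minAreaRect(cv2.convexHull(w)); print(name,"c",np.round(r[0],1),"size",np.round(r[1],1),"ang",round(r[2],2)); return r
g=big((H>50)&(H<75)&(S>100))[0]; boxw(g,3,"mat")
zs=W[...,2]
b=big((H>105)&(H<125)&(S>120)&(V>60),2)
for m in b:
    print("blue",np.argwhere(m).mean(0)[::-1].round(1), m.sum(), np.percentile(zs[m],[5,50,95]).round(1))
rim=b[0]&(zs>20); boxw(rim,28,"tray rim")
u,v=np.mgrid[:480,:640][1],np.mgrid[:480,:640][0]
# balls
bm=(S<90)&(V>120)&(u>250)&(u<360)&(v>258)&(v<312)&cv2.erode(cv2.morphologyEx(b[0].astype(np.uint8),cv2.MORPH_CLOSE,np.ones((15,15))),np.ones((3,3))).astype(bool)
for m in big(bm,8):
    p=np.argwhere(m).mean(0)[::-1]; print("ball",p.round(1),m.sum(),ray(c,*p,14).round(1),zs[m].max().round(1))
# scoop handle: z about 60..80
hm=(zs>55)&(zs<90)&(u>430)&(u<520)&(v>230)&(v<330)&(V<80)
P=W[hm]; print("handle",hm.sum(),np.percentile(P[:,2],[5,50,95]).round(1)); 
hh=big(hm)[0]; boxw(hh,np.median(W[hh][:,2]),"handle")
# blade walls
wm=(S<60)&(u>405)&(u<475)&(v>220)&(v<285)&(V>120)
wm=big(wm&~g)[0]; print("blade z",np.percentile(zs[wm],[5,25,50,75,95]).round(1)); boxw(wm,3,"blade")
# cup rim
cm=(zs>108)&(zs<122)&(u>95)&(u<195)&(v>240)&(v<325); print("cup pts",cm.sum())
cs,_=cv2.findContours(big(cm)[0].astype(np.uint8),cv2.RETR_EXTERNAL,cv2.CHAIN_APPROX_NONE); q=max(cs,key=cv2.contourArea)[:,0]
w=rays(c,q,115)[:,:2].astype(np.float32); print("cup ell",cv2.fitEllipse(w))
for n,(uu,vv) in dict(a=(137,183),b=(294,214),c=(477,152)).items():
    m=big((zs>85)&(zs<102)&(abs(u-uu)<35)&(abs(v-vv)<35))[0]; p=np.argwhere(m).mean(0)[::-1]; w=ray(c,*p,94)
    print("cap",n,p.round(1),m.sum(),w.round(1),"dist",np.hypot(w[0],w[1]).round(1),"ztop",np.median(zs[m]).round(1))
for n,(uu,vv) in dict(bottle=(309,157),jar=(393,194),rack=(231,153)).items(): print(n,W[vv,uu].round(1))
E
python3 m1.py
```

```text
bench z 0.5488802076273487
mat c [ 558.5 -284.5] size [258.9 149.3] ang 46.87
blue [306.9 283.5] 4062 [ 0.8  5.1 29.4]
blue [393.5 194.1] 424 [51.9 55.3 58.9]
tray rim c [528.1  23.5] size [206.8  87.6] ang 86.89
ball [294.  271.8] 57 [550.1  43.2  14. ] 27.5
ball [277.2 287.9] 57 [517.3  76.2  14. ] 28.2
ball [290.  293.4] 57 [506.8  50.4  14. ] 27.4
ball [260.5 288.7] 56 [515.1 109.5  14. ] 1208.1
ball [279.4 272.4] 54 [548.3  72.4  14. ] 28.1
ball [264.4 269.5] 53 [553.5 102.5  14. ] 29.0
handle 732 [61.2 73.8 77.6]
handle c [ 521.1 -306. ] size [120.9  22.7] ang 39.08
blade z [ 1.7  4.   5.4  7.1 10.3]
blade c [ 596.1 -247.3] size [74.8 72. ] ang 39.47
cup pts 703
cup ell ((528.9042358398438, 318.2047424316406), (108.0448989868164, 109.25497436523438), 3.2481331825256348)
cap a [127.1 177.5] 368 [721.8 356.9  94. ] dist 805.2 ztop 94.3
cap b [294.  211.4] 356 [663.9  43.2  94. ] dist 665.3 ztop 94.1
cap c [486.5 145.6] 368 [ 795.1 -318.3   94. ] dist 856.4 ztop 93.9
bottle [762.   16.7 120.9]
jar [ 704.7 -147.6   56.2]
rack [782.4 171.2  37.8]
```

The box meant is the middle one: cap at pixel (294,211), 665 mm from the base, against 805 mm for (127,178) and 856 mm for (487,146). I'll confirm it in a crop before reaching for it. Now I'll work out the move to the scoop.

```bash
cat >> h.py <<'E'
from scipy.spatial.transform import Rotation as R
def tool(yaw,pitch=0): # tool x = scoop x (yaw deg), z down; pitch>0 nose up
    y=np.radians(yaw); M=np.array([[np.cos(y),np.sin(y),0],[np.sin(y),-np.cos(y),0],[0,0,-1]]).T
    return R.from_matrix(M)*R.from_euler('y',pitch,degrees=True)
def delta(p,yaw,pitch=0):
    o=ctrl.get_obs(); r=R.from_quat(o["orientation"]); t=r.inv().apply(np.array(p)-o["position"])/1000
    rv=(r.inv()*tool(yaw,pitch)).as_rotvec(degrees=True)
    print("t",t.round(4),"r",rv.round(2),"| pos",o["position"].round(1),"q",o["q"].round(2),"clk",round(o["clock"],2),"F",o["wrist_force"].round(1),"w",round(o["gripper_width"],1))
    return t,rv
def grip(scoop_o,yaw,pitch=0,g=(-95,60)): # TCP for scoop origin
    M=tool(yaw,pitch); return np.array(scoop_o)+M.apply([g[0],0,-g[1]])+M.apply([0,0,-ctrl.grip_depth])
E
python3 - <<'E'
from h import *
c=cam("top"); crop(c,254,170,334,250,7,"pics/box.png"); crop(c,380,190,540,350,4,"pics/mat.png")
delta([524.2,-303.5,150],39.2)
E
```

```text
t [-0.583  -0.7391  0.0556] r [-4.0000e-02  6.0000e-02  1.2649e+02] | pos [142.  556.8 204.9] q [ 1.17  0.21  1.54 -0.    1.39 -0.15] clk 0.25 F [-0.5 -0.   0. ] w 94.0
```

View pics/box.png

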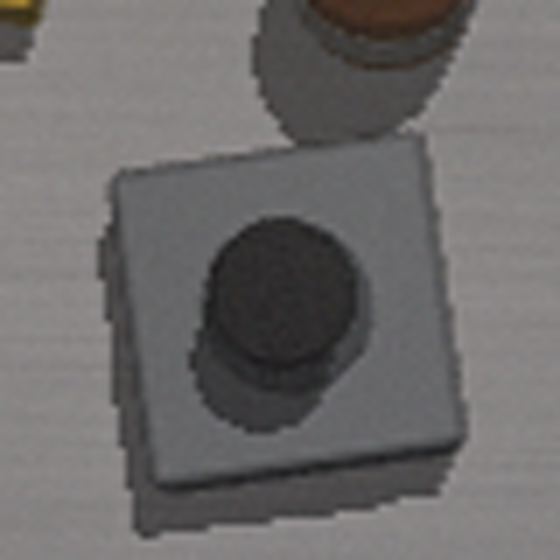

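View pics/mat.png

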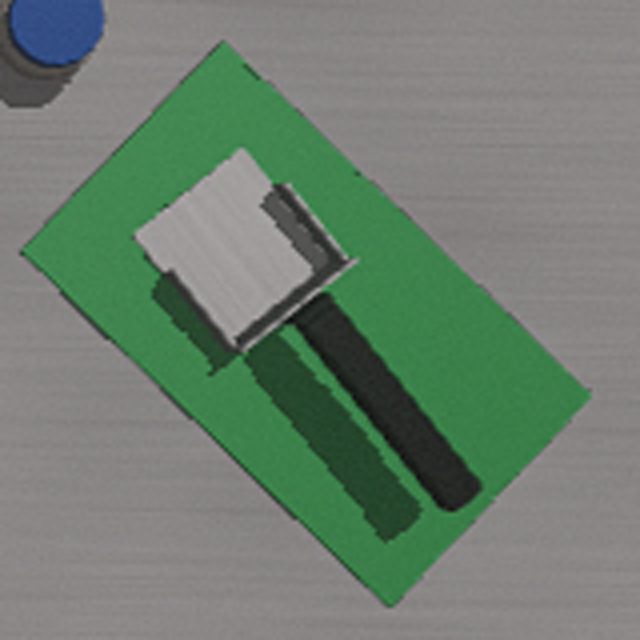

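The crops confirm the box: a square with a round black cap, nothing touching it. On the mat the scoop's lip faces up-left, with lip corners at about (413.8,248.8) and (440,227), and its handle runs to (498,315). Moving above the handle.

Emit:
{"api": "move_arm", "payload": {"targets": [{"tx":-0.583,"ty":-0.739,"tz":0.0,"rz":126.5,"hand":1},{"tx":-0.583,"ty":-0.739,"tz":0.0,"rz":126.5,"hand":1},{"tx":-0.583,"ty":-0.739,"tz":0.0,"rz":126.5,"hand":1},{"tx":-0.583,"ty":-0.739,"tz":0.0,"rz":126.5,"hand":1},{"tx":-0.583,"ty":-0.739,"tz":0.0,"rz":126.5,"hand":1},{"tx":-0.583,"ty":-0.739,"tz":0.0,"rz":126.5,"hand":1},{"tx":-0.583,"ty":-0.739,"tz":0.0,"rz":126.5,"hand":1},{"tx":-0.583,"ty":-0.739,"tz":0.0,"rz":126.5,"hand":1},{"tx":-0.583,"ty":-0.739,"tz":0.0,"rz":126.5,"hand":1},{"tx":-0.583,"ty":-0.739,"tz":0.0,"rz":126.5,"hand":1}], "force": 40}}

```text
invalid input at $.targets[0]: expected keys tx, ty, tz, rx, ry, rz, hand
```

Run:
```python
from h import *
c=cam("top"); a=ray(c,413.75,248.75,5);b=ray(c,440,227,5); m=(a+b)/2; d=b-a; print(a.round(1),b.round(1),np.linalg.norm(d).round(1),"yaw",np.degrees(np.arctan2(d[1],d[0])).round(1)+90)
y=np.radians(39.2); print("lipmid",m.round(1),"origin",(m[:2]-37.5*np.array([np.cos(y),np.sin(y)])).round(1),"grip",(m[:2]-132.5*np.array([np.cos(y),np.sin(y)])).round(1))
delta([524.2,-303.5,150],39.2)
```

```text
[ 600.6 -198.     5. ] [ 645.7 -250.9    5. ] 69.5 yaw 40.4
lipmid [ 623.2 -224.5    5. ] origin [ 594.1 -248.2] grip [ 520.5 -308.2]
t [-0.583  -0.7392  0.0555] r [-3.0000e-02  4.0000e-02  1.2649e+02] | pos [142.  556.9 205.1] q [ 1.17  0.21  1.54 -0.    1.39 -0.15] clk 0.3 F [-0.4  0.5 -0.7] w 94.1
```

Emit:
{"api": "move_arm", "payload": {"targets": [{"tx":-0.585,"ty":-0.737,"tz":0.0,"rx":0,"ry":0,"rz":126.5,"hand":1},{"tx":-0.585,"ty":-0.737,"tz":0.0,"rx":0,"ry":0,"rz":126.5,"hand":1},{"tx":-0.585,"ty":-0.737,"tz":0.0,"rx":0,"ry":0,"rz":126.5,"hand":1},{"tx":-0.585,"ty":-0.737,"tz":0.0,"rx":0,"ry":0,"rz":126.5,"hand":1},{"tx":-0.585,"ty":-0.737,"tz":0.0,"rx":0,"ry":0,"rz":126.5,"hand":1},{"tx":-0.585,"ty":-0.737,"tz":0.0,"rx":0,"ry":0,"rz":126.5,"hand":1},{"tx":-0.585,"ty":-0.737,"tz":0.0,"rx":0,"ry":0,"rz":126.5,"hand":1},{"tx":-0.585,"ty":-0.737,"tz":0.0,"rx":0,"ry":0,"rz":126.5,"hand":1},{"tx":-0.585,"ty":-0.737,"tz":0.0,"rx":0,"ry":0,"rz":126.5,"hand":1},{"tx":-0.585,"ty":-0.737,"tz":0.0,"rx":0,"ry":0,"rz":126.5,"hand":1}], "force": 40}}

```text
clock: 1.3
position: [347.0, 99.0, 205.9]
orientation: [0.769, 0.639, 0.001, 0.0]
wrist_force: [0.8, 0.3, 0.6]
gripper_width: 93.7
```

Run:
```python
from h import *
delta([521.5,-307,200],39.5)
```

```text
t [-0.3669  0.2462  0.0061] r [ 0.09 -0.07 39.9 ] | pos [347.   99.  205.9] q [ 0.04 -0.29  2.02  0.    1.41  0.22] clk 1.3 F [0.8 0.3 0.6] w 93.7
```

Emit:
{"api": "move_arm", "payload": {"targets": [{"tx":-0.367,"ty":0.246,"tz":0.0,"rx":0,"ry":0,"rz":40,"hand":1},{"tx":-0.367,"ty":0.246,"tz":0.0,"rx":0,"ry":0,"rz":40,"hand":1},{"tx":-0.367,"ty":0.246,"tz":0.0,"rx":0,"ry":0,"rz":40,"hand":1},{"tx":-0.367,"ty":0.246,"tz":0.0,"rx":0,"ry":0,"rz":40,"hand":1},{"tx":-0.367,"ty":0.246,"tz":0.0,"rx":0,"ry":0,"rz":40,"hand":1},{"tx":-0.367,"ty":0.246,"tz":0.0,"rx":0,"ry":0,"rz":40,"hand":1},{"tx":-0.367,"ty":0.246,"tz":0.0,"rx":0,"ry":0,"rz":40,"hand":1},{"tx":-0.367,"ty":0.246,"tz":0.0,"rx":0,"ry":0,"rz":40,"hand":1},{"tx":-0.367,"ty":0.246,"tz":0.0,"rx":0,"ry":0,"rz":40,"hand":1},{"tx":-0.367,"ty":0.246,"tz":0.0,"rx":0,"ry":0,"rz":40,"hand":1}]}}

```text
clock: 2.3
position: [524.1, -309.0, 204.3]
orientation: [0.941, 0.338, -0.0, 0.001]
wrist_force: [-0.4, -0.4, -0.1]
gripper_width: 94.1
```

Run:
```python
from h import *
delta([521.5,-307,44],39.5)
c=cam("wrist"); cv2.imwrite("pics/w1.png",c["color"][:,:,::-1])
delta([521.5,-307,44],39.5)
```

```text
t [-0.0006 -0.0034  0.1603] r [ 0.07  0.05 -0.01] | pos [ 524.1 -309.   204.3] q [-0.67  0.28  1.46 -0.    1.41  0.21] clk 2.3 F [-0.4 -0.4 -0.1] w 94.1
t [-0.0019 -0.0003  0.1604] r [-0.08  0.01  0.08] | pos [ 523.3 -306.1  204.4] q [-0.67  0.27  1.46  0.    1.41  0.21] clk 2.35 F [-0.9  0.5  0.3] w 94.2
```

View pics/w1.png

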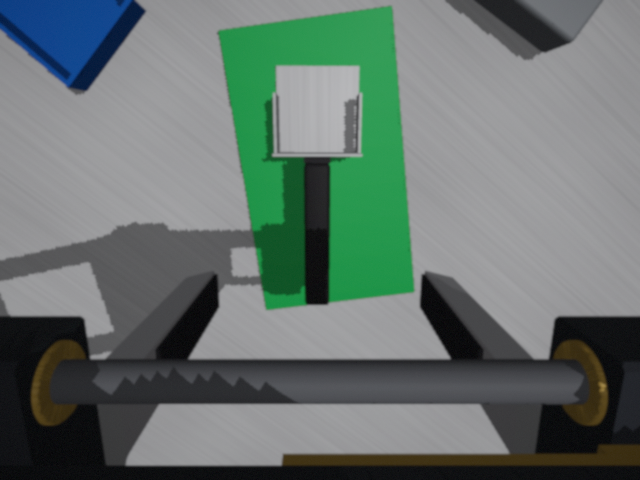

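The wrist view shows the handle vertical and centred (columns 305–329, far end at row 303) and the blade ahead, with the lip at row 66. I'll check the grip point along the handle using wrist rays.

Run:
```python
from h import *
c=cam("wrist"); e=ray(c,317,303,74); l=ray(c,317.5,66,5); bw=ray(c,316.5,155,49)
u=np.array([np.cos(np.radians(39.5)),np.sin(np.radians(39.5))])
print("end",e.round(1),"grip",(e[:2]+61*u).round(1),"lip",l.round(1),"grip",(l[:2]-132.5*u).round(1),"backwall top",bw.round(1),"grip",(bw[:2]-57.5*u).round(1))
delta([521.5,-307,44.2],39.5)
```

```text
end [ 476.3 -343.9   74. ] grip [ 523.4 -305.1] lip [ 623.2 -222.7    5. ] grip [ 520.9 -307. ] backwall top [ 565.9 -269.2   49. ] grip [ 521.5 -305.8]
t [-0.0027  0.0014  0.1604] r [-0.12  0.    0.17] | pos [ 522.9 -304.4  204.6] q [-0.67  0.27  1.46  0.    1.41  0.21] clk 2.4 F [-0.3 -0.3 -0.1] w 93.7
```

Emit:
{"api": "move_arm", "payload": {"targets": [{"tx":-0.001,"ty":0.001,"tz":0.04,"rx":0,"ry":0,"rz":0,"hand":1},{"tx":-0.002,"ty":0.001,"tz":0.08,"rx":0,"ry":0,"rz":0,"hand":1},{"tx":-0.002,"ty":0.001,"tz":0.12,"rx":0,"ry":0,"rz":0,"hand":1},{"tx":-0.002,"ty":0.001,"tz":0.145,"rx":0,"ry":0,"rz":0,"hand":1},{"tx":-0.002,"ty":0.001,"tz":0.16,"rx":0,"ry":0,"rz":0,"hand":1},{"tx":-0.002,"ty":0.001,"tz":0.16,"rx":0,"ry":0,"rz":0,"hand":1},{"tx":-0.002,"ty":0.001,"tz":0.16,"rx":0,"ry":0,"rz":0,"hand":0.5},{"tx":-0.002,"ty":0.001,"tz":0.16,"rx":0,"ry":0,"rz":0,"hand":0.4},{"tx":-0.002,"ty":0.001,"tz":0.16,"rx":0,"ry":0,"rz":0,"hand":0.3},{"tx":-0.002,"ty":0.001,"tz":0.16,"rx":0,"ry":0,"rz":0,"hand":0.3}], "force": 50}}

```text
clock: 3.4
position: [523.2, -306.8, 46.9]
orientation: [0.94, 0.34, 0.001, 0.001]
wrist_force: [0.4, 0.2, -0.5]
gripper_width: 65.7
```

Emit:
{"api": "move_arm", "payload": {"targets": [{"tx":0,"ty":0,"tz":0,"rx":0,"ry":0,"rz":0,"hand":0.2},{"tx":0,"ty":0,"tz":0,"rx":0,"ry":0,"rz":0,"hand":0.0},{"tx":0,"ty":0,"tz":0,"rx":0,"ry":0,"rz":0,"hand":0.0},{"tx":0,"ty":0,"tz":0,"rx":0,"ry":0,"rz":0,"hand":0.0},{"tx":0,"ty":0,"tz":0,"rx":0,"ry":0,"rz":0,"hand":0.0}], "force": 50}}

```text
clock: 3.9
position: [522.3, -306.1, 45.4]
orientation: [0.94, 0.34, -0.0, -0.0]
wrist_force: [0.5, 0.1, 0.7]
gripper_width: 25.5
```

Run:
```python
from h import *
delta([521.5,-307,44.2],39.5)
print(grip([528.1-55*.054,23.5-55*.9985,4.5],86.9).round(1))
delta(grip([528.1-55*.054,23.5-55*.9985,4.5],86.9)+[0,0,80],86.9)
```

```text
t [-0.0012  0.0002  0.0012] r [-0.01  0.    0.24] | pos [ 522.3 -306.1   45.4] q [-0.67  0.44  1.59 -0.    1.11  0.2 ] clk 3.9 F [0.5 0.1 0.7] w 25.5
[ 520.  -126.3   45.7]
t [ 0.1132 -0.1398 -0.0803] r [-1.000e-02 -0.000e+00 -4.716e+01] | pos [ 522.3 -306.1   45.4] q [-0.67  0.44  1.59 -0.    1.11  0.2 ] clk 3.9 F [0.5 0.1 0.7] w 25.5
```

Still closing (25.5 mm, so it isn't on the 20 mm handle yet). Finishing the close, then lifting.

Emit:
{"api": "move_arm", "payload": {"targets": [{"tx":0,"ty":0,"tz":0,"rx":0,"ry":0,"rz":0,"hand":0.0},{"tx":0,"ty":0,"tz":0,"rx":0,"ry":0,"rz":0,"hand":0.0},{"tx":0,"ty":0,"tz":0,"rx":0,"ry":0,"rz":0,"hand":0.0},{"tx":0,"ty":0,"tz":0,"rx":0,"ry":0,"rz":0,"hand":0.0},{"tx":0,"ty":0,"tz":-0.02,"rx":0,"ry":0,"rz":0,"hand":0.0},{"tx":0,"ty":0,"tz":-0.05,"rx":0,"ry":0,"rz":0,"hand":0.0},{"tx":0,"ty":0,"tz":-0.08,"rx":0,"ry":0,"rz":0,"hand":0.0}], "force": 50}}

```text
clock: 4.6
position: [521.4, -305.4, 125.1]
orientation: [0.94, 0.34, -0.001, -0.001]
wrist_force: [0.9, -0.7, -1.9]
gripper_width: 19.5
```

Run:
```python
from h import *
t=grip([528.1-52*.054,23.5-52*.9985,4.5],86.9)+[0,0,80]
print(t.round(1)); delta(t,86.9)
```

```text
[ 520.2 -123.3  125.7]
t [ 0.1155 -0.1408 -0.0003] r [-1.800e-01 -3.000e-02 -4.715e+01] | pos [ 521.4 -305.4  125.1] q [-0.67  0.34  1.54 -0.    1.26  0.2 ] clk 4.6 F [ 0.9 -0.7 -1.9] w 19.5
```

Emit:
{"api": "move_arm", "payload": {"targets": [{"tx":0.018,"ty":-0.022,"tz":0,"rx":0,"ry":0,"rz":-7,"hand":0},{"tx":0.042,"ty":-0.05,"tz":0,"rx":0,"ry":0,"rz":-15,"hand":0},{"tx":0.065,"ty":-0.08,"tz":0,"rx":0,"ry":0,"rz":-23.5,"hand":0},{"tx":0.088,"ty":-0.107,"tz":0,"rx":0,"ry":0,"rz":-32,"hand":0},{"tx":0.105,"ty":-0.13,"tz":0,"rx":0,"ry":0,"rz":-40,"hand":0},{"tx":0.1155,"ty":-0.141,"tz":0,"rx":0,"ry":0,"rz":-47.2,"hand":0},{"tx":0.1155,"ty":-0.141,"tz":0,"rx":0,"ry":0,"rz":-47.2,"hand":0},{"tx":0.1155,"ty":-0.141,"tz":0,"rx":0,"ry":0,"rz":-47.2,"hand":0},{"tx":0.1155,"ty":-0.141,"tz":0,"rx":0,"ry":0,"rz":-47.2,"hand":0}]}}

```text
clock: 5.5
position: [521.1, -124.9, 125.5]
orientation: [0.727, 0.687, -0.0, 0.0]
wrist_force: [0.2, -0.5, -1.1]
gripper_width: 19.6
```

Run:
```python
from h import *
t=grip([528.1-52*.054,23.5-52*.9985,4.5],86.9)
delta(t,86.9)
c=cam("wrist"); cv2.imwrite("pics/w2.png",c["color"][:,:,::-1])
c=cam("top"); crop(c,240,220,440,340,4,"pics/t2.png")
```

```text
t [ 0.0016 -0.0011  0.0798] r [ 0.01  0.03 -0.11] | pos [ 521.1 -124.9  125.5] q [-0.4   0.2   1.72 -0.    1.22 -0.34] clk 5.5 F [ 0.2 -0.5 -1.1] w 19.6
```

View pics/w2.png

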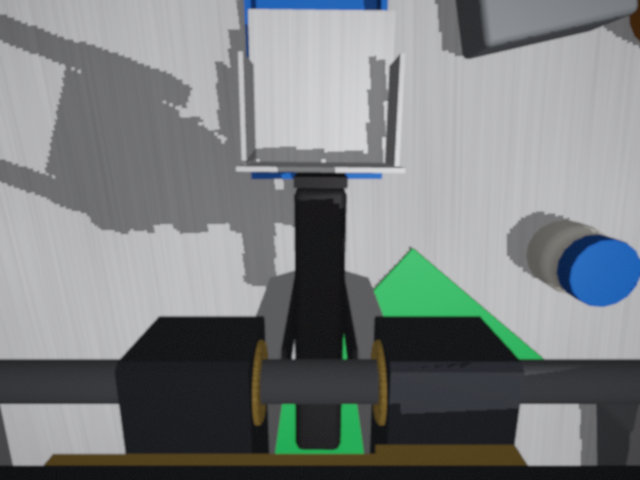

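View pics/t2.png

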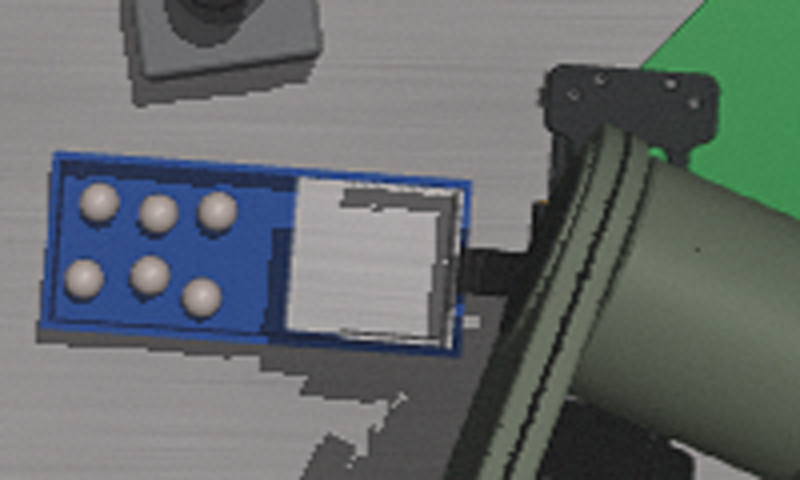

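The scoop hangs over the free end of the tray, blade towards the balls. Lip corners in the crop are at (297,177) and (286,330), and the balls sit left of (235,·). Now I'll check the fit in the tray frame.

Run:
```python
from h import *
c=cam("top"); k=lambda x,y:(240+x/4-.375,220+y/4-.375)
z=86.5
a=ray(c,*k(297,177),z); b=ray(c,*k(286,330),z); d=a-b; m=(a+b)/2
print(a.round(1),b.round(1),np.linalg.norm(d).round(1),"yaw",(np.degrees(np.arctan2(d[1],d[0]))+90).round(2),"lip",m.round(1))
# tray rim corners, z 28
P=[(54,152),(472,181),(461,356),(41,327)]
Q=np.array([ray(c,*k(*p),28) for p in P]); print(Q.round(1).tolist(), Q.mean(0).round(1))
for i,j in ((1,0),(2,3)):
    d=Q[j]-Q[i]; print("len",np.linalg.norm(d).round(1),"yaw",np.degrees(np.arctan2(d[1],d[0])).round(2))
e=np.array([np.cos(np.radians(86.9)),np.sin(np.radians(86.9))]); n=np.array([-e[1],e[0]]); o=Q.mean(0)[:2]
print("lip in tray", (m[:2]-o)@e,(m[:2]-o)@n)
delta([0,0,0],86.9)
```

```text
[566.2   4.1  86.5] [494.3   8.1  86.5] 72.0 yaw 86.87 lip [530.2   6.1  86.5]
[[576.8, 124.2, 28.0], [566.0, -82.9, 28.0], [479.4, -78.8, 28.0], [490.4, 128.8, 28.0]] [528.1  22.8  28. ]
len 207.5 yaw 87.01
len 207.9 yaw 86.99
lip in tray -16.59383305664748 -2.987838936696434
t [ 0.0958 -0.5272  0.1254] r [ 0.    0.01 -0.09] | pos [ 521.1 -124.9  125.4] q [-0.4   0.2   1.72 -0.    1.22 -0.34] clk 5.65 F [-0.2 -0.6 -2.3] w 19.8
```

Emit:
{"api": "move_arm", "payload": {"targets": [{"tx":0,"ty":-0.0025,"tz":0.02,"rx":0,"ry":0,"rz":0,"hand":0},{"tx":0,"ty":-0.0025,"tz":0.04,"rx":0,"ry":0,"rz":0,"hand":0},{"tx":0,"ty":-0.0025,"tz":0.05,"rx":0,"ry":0,"rz":0,"hand":0},{"tx":0,"ty":-0.0025,"tz":0.05,"rx":0,"ry":0,"rz":0,"hand":0},{"tx":0,"ty":-0.0025,"tz":0.05,"rx":0,"ry":0,"rz":0,"hand":0}]}}

```text
clock: 6.15
position: [518.9, -124.2, 75.8]
orientation: [0.726, 0.688, 0.0, 0.0]
wrist_force: [0.1, -1.0, -1.9]
gripper_width: 19.6
```

Run:
```python
from h import *
c=cam("top"); crop(c,240,240,380,330,5,"pics/t3.png"); delta([0,0,0],86.9)
```

```text
t [ 0.0962 -0.5254  0.0755] r [0.09 0.03 0.02] | pos [ 519.4 -124.3   76.3] q [-0.4   0.26  1.76 -0.    1.11 -0.34] clk 6.2 F [-0.4 -0.5 -1.1] w 19.7
```

View pics/t3.png

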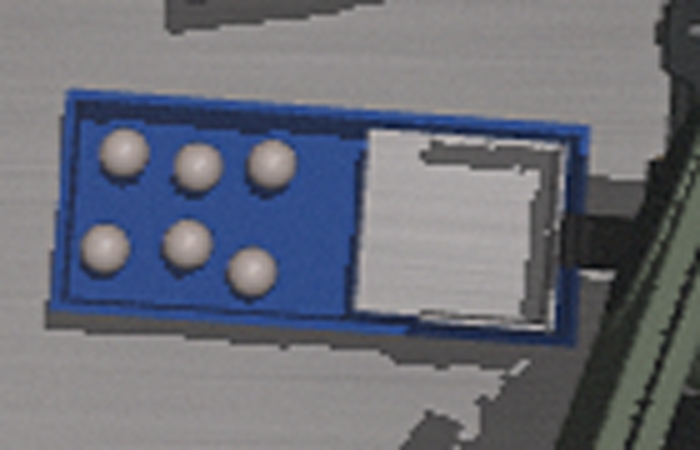

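Lip corners (369,129) and (357,312) sit within about 1 mm of mid-tray, and the yaw matches. Lowering onto the tray floor.

Emit:
{"api": "move_arm", "payload": {"targets": [{"tx":0,"ty":-0.001,"tz":0.012,"rx":0,"ry":0,"rz":0,"hand":0},{"tx":0,"ty":-0.001,"tz":0.022,"rx":0,"ry":0,"rz":0,"hand":0},{"tx":0,"ty":-0.001,"tz":0.028,"rx":0,"ry":0,"rz":0,"hand":0},{"tx":0,"ty":-0.001,"tz":0.03,"rx":0,"ry":0,"rz":0,"hand":0},{"tx":0,"ty":-0.001,"tz":0.03,"rx":0,"ry":0,"rz":0,"hand":0},{"tx":0,"ty":-0.001,"tz":0.03,"rx":0,"ry":0,"rz":0,"hand":0}]}}

```text
clock: 6.8
position: [517.3, -123.7, 46.0]
orientation: [0.726, 0.688, -0.0, -0.0]
wrist_force: [-2.6, 0.2, 5.2]
gripper_width: 19.4
```

Run:
```python
from h import *
for i in range(2):
    c=cam("scene"); delta([0,0,45],87)
crop(c,230,205,340,300,6,"pics/s4.png")
```

```text
t [ 0.0961 -0.5231  0.0015] r [-0.06 -0.01 -0.03] | pos [ 517.3 -123.7   46. ] q [-0.4   0.31  1.78 -0.    1.06 -0.34] clk 6.85 F [-2.2 -0.1  5.4] w 19.5
t [ 0.0961 -0.5231  0.0015] r [-0.06 -0.01 -0.03] | pos [ 517.3 -123.6   46. ] q [-0.4   0.31  1.78 -0.    1.05 -0.34] clk 6.9 F [-2.8 -0.3  4.4] w 20.1
```

View pics/s4.png

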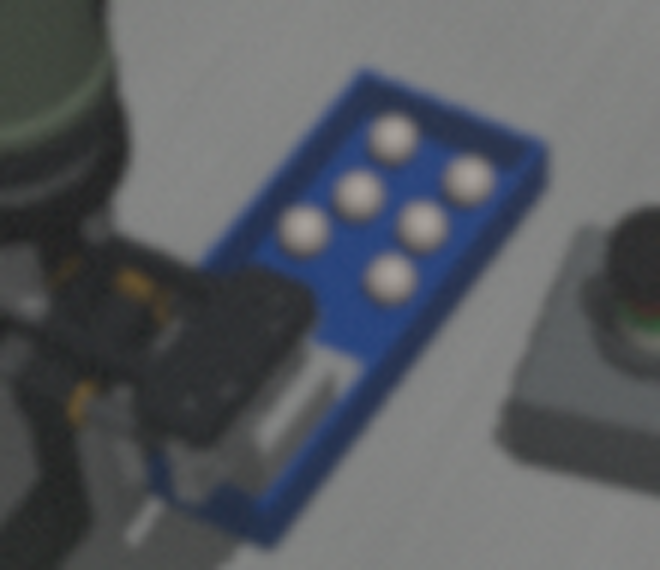

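The scoop is flat on the tray floor (about 6 N downforce), well clear of all six balls. Pushing towards the +x end wall.

Emit:
{"api": "move_arm", "payload": {"targets": [{"tx":0.006,"ty":0,"tz":0,"rx":0,"ry":0,"rz":0,"hand":0},{"tx":0.016,"ty":0,"tz":0,"rx":0,"ry":0,"rz":0,"hand":0},{"tx":0.026,"ty":0,"tz":0,"rx":0,"ry":0,"rz":0,"hand":0},{"tx":0.036,"ty":0,"tz":0,"rx":0,"ry":0,"rz":0,"hand":0},{"tx":0.046,"ty":0,"tz":0,"rx":0,"ry":0,"rz":0,"hand":0},{"tx":0.054,"ty":0,"tz":0,"rx":0,"ry":0,"rz":0,"hand":0},{"tx":0.06,"ty":0,"tz":0,"rx":0,"ry":0,"rz":0,"hand":0},{"tx":0.06,"ty":0,"tz":0,"rx":0,"ry":0,"rz":0,"hand":0}]}}

```text
clock: 7.7
position: [521.6, -62.5, 46.1]
orientation: [0.725, 0.688, 0.001, 0.001]
wrist_force: [-0.7, -2.5, 5.2]
gripper_width: 19.5
```

Run:
```python
from h import *
c=cam("top"); delta([0,0,45],87)
crop(c,240,240,380,330,5,"pics/t5.png")
```

```text
t [ 3.520e-02 -5.241e-01  2.000e-04] r [ 0.09 -0.02 -0.  ] | pos [521.5 -62.6  46. ] q [-0.28  0.29  1.8   0.    1.05 -0.23] clk 7.75 F [-0.2 -0.5  4.9] w 19.9
```

View pics/t5.png

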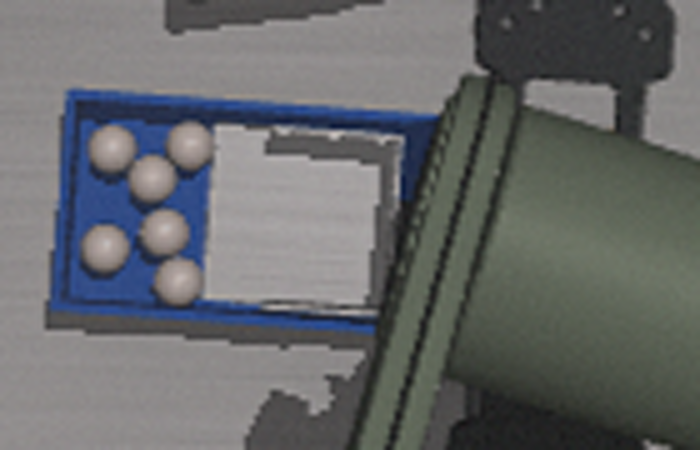

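Nothing is wedged: all six balls are ahead of the lip (column ~210). Continuing to the end wall.

Emit:
{"api": "move_arm", "payload": {"targets": [{"tx":0.007,"ty":0,"tz":0,"rx":0,"ry":0,"rz":0,"hand":0},{"tx":0.015,"ty":0,"tz":0,"rx":0,"ry":0,"rz":0,"hand":0},{"tx":0.023,"ty":0,"tz":0,"rx":0,"ry":0,"rz":0,"hand":0},{"tx":0.031,"ty":0,"tz":0,"rx":0,"ry":0,"rz":0,"hand":0},{"tx":0.038,"ty":0,"tz":0,"rx":0,"ry":0,"rz":0,"hand":0},{"tx":0.038,"ty":0,"tz":0,"rx":0,"ry":0,"rz":0,"hand":0}]}}

```text
clock: 8.35
position: [523.6, -25.4, 46.2]
orientation: [0.725, 0.688, 0.0, 0.001]
wrist_force: [0.7, -3.4, 5.5]
gripper_width: 19.9
```

Run:
```python
from h import *
c=cam("top"); delta([0,0,45],87)
crop(c,240,240,380,330,5,"pics/t6.png")
```

```text
t [-2.200e-03 -5.242e-01  3.000e-04] r [ 0.1   0.02 -0.02] | pos [523.6 -25.5  46.2] q [-0.21  0.29  1.8  -0.    1.05 -0.16] clk 8.4 F [-0.4 -2.3  6.6] w 19.5
```

View pics/t6.png

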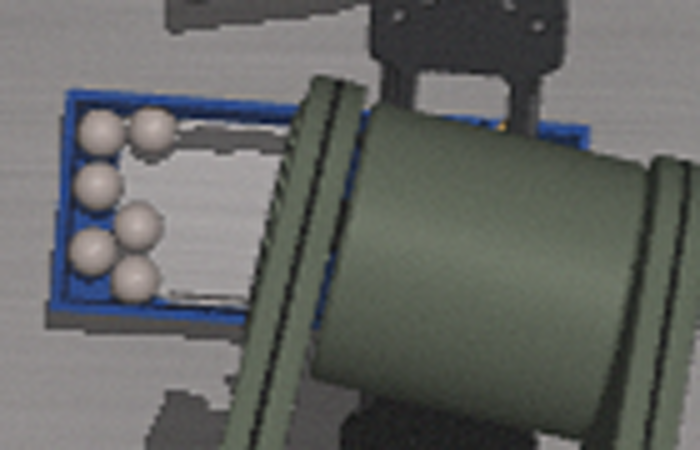

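Three balls are already riding on the blade ((152,131), (138,226), (136,278)) and three lie against the end wall. Closing the last ~13 mm slowly.

Emit:
{"api": "move_arm", "payload": {"targets": [{"tx":0.004,"ty":0,"tz":0,"rx":0,"ry":0,"rz":0,"hand":0},{"tx":0.007,"ty":0,"tz":0,"rx":0,"ry":0,"rz":0,"hand":0},{"tx":0.01,"ty":0,"tz":0,"rx":0,"ry":0,"rz":0,"hand":0},{"tx":0.013,"ty":0,"tz":0,"rx":0,"ry":0,"rz":0,"hand":0},{"tx":0.013,"ty":0,"tz":0,"rx":0,"ry":0,"rz":0,"hand":0}]}}

```text
clock: 8.9
position: [524.3, -13.4, 46.3]
orientation: [0.725, 0.688, -0.0, 0.001]
wrist_force: [0.3, -3.9, 6.7]
gripper_width: 20.0
```

Run:
```python
from h import *
c=cam("top"); delta([0,0,45],87)
crop(c,240,240,380,330,5,"pics/t7.png")
```

```text
t [-1.430e-02 -5.243e-01  4.000e-04] r [ 0.1   0.1  -0.02] | pos [524.3 -13.4  46.3] q [-0.19  0.29  1.8  -0.    1.05 -0.14] clk 8.95 F [-1.  -5.1  6. ] w 19.6
```

View pics/t7.png

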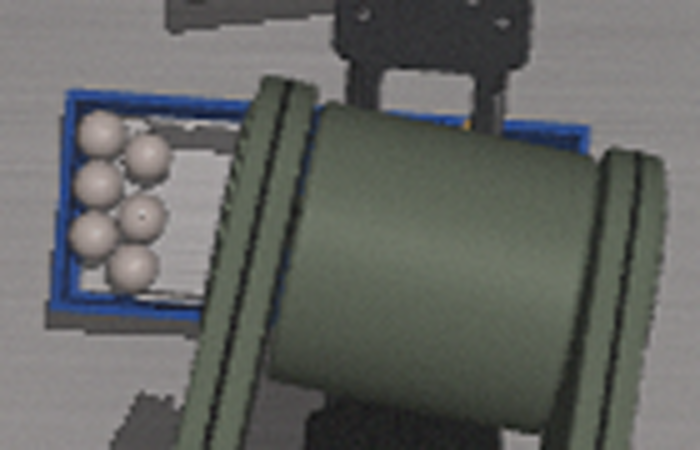

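All six balls are now above the blade, against the end wall. Tilting the scoop nose-up about its back edge so they roll back, then lifting.

Emit:
{"api": "move_arm", "payload": {"targets": [{"tx":-0.002,"ty":0,"tz":0.002,"rx":0,"ry":3,"rz":0,"hand":0},{"tx":-0.004,"ty":0,"tz":0.005,"rx":0,"ry":6,"rz":0,"hand":0},{"tx":-0.006,"ty":0,"tz":0.008,"rx":0,"ry":9,"rz":0,"hand":0},{"tx":-0.0075,"ty":0,"tz":0.0115,"rx":0,"ry":12,"rz":0,"hand":0},{"tx":-0.009,"ty":0,"tz":0.0145,"rx":0,"ry":15,"rz":0,"hand":0},{"tx":-0.009,"ty":0,"tz":0.0145,"rx":0,"ry":15,"rz":0,"hand":0},{"tx":-0.009,"ty":0,"tz":0.0145,"rx":0,"ry":15,"rz":0,"hand":0},{"tx":-0.009,"ty":0,"tz":0.0145,"rx":0,"ry":15,"rz":0,"hand":0}], "force": 60}}

```text
clock: 9.75
position: [523.7, -20.0, 32.8]
orientation: [0.719, 0.682, 0.096, -0.091]
wrist_force: [-2.8, 0.1, 13.3]
gripper_width: 19.7
```

Run:
```python
from h import *
c=cam("top"); delta([524,-20,100],87,15)
crop(c,240,240,380,330,5,"pics/t8.png")
c=cam("scene"); crop(c,210,180,340,300,5,"pics/s8.png")
```

```text
t [ 0.0176  0.0004 -0.0648] r [ 0.05 -0.21 -0.06] | pos [523.7 -20.   32.8] q [-0.37  0.34  1.8   0.28  1.1  -0.46] clk 9.8 F [-2.1  1.3 13.5] w 19.5
```

View pics/t8.png

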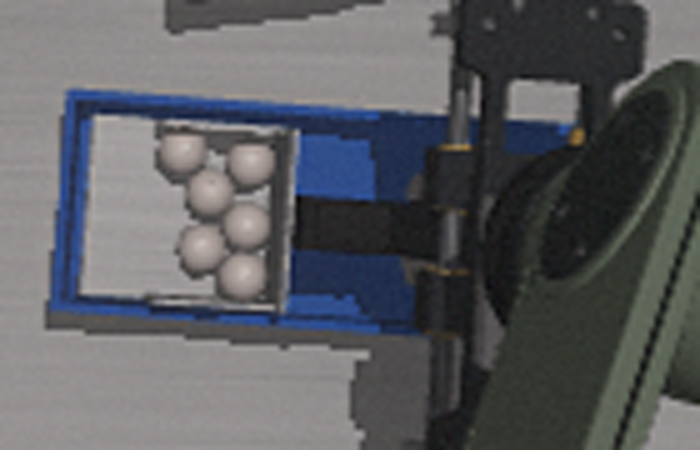

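View pics/s8.png

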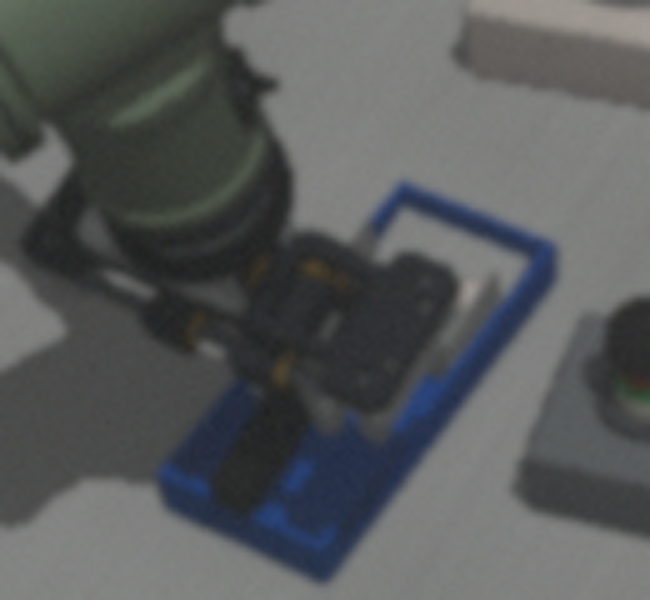

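All six balls rest against the back wall of the scoop ((180,155)–(243,275)), and the tray is empty. Lifting straight up.

Emit:
{"api": "move_arm", "payload": {"targets": [{"tx":0.003,"ty":0,"tz":-0.0095,"rx":0,"ry":1,"rz":0,"hand":0},{"tx":0.008,"ty":0,"tz":-0.029,"rx":0,"ry":2,"rz":0,"hand":0},{"tx":0.015,"ty":0,"tz":-0.058,"rx":0,"ry":3,"rz":0,"hand":0},{"tx":0.024,"ty":0,"tz":-0.09,"rx":0,"ry":4,"rz":0,"hand":0},{"tx":0.033,"ty":0,"tz":-0.122,"rx":0,"ry":4,"rz":0,"hand":0},{"tx":0.039,"ty":0,"tz":-0.146,"rx":0,"ry":4,"rz":0,"hand":0},{"tx":0.042,"ty":0,"tz":-0.157,"rx":0,"ry":4,"rz":0,"hand":0},{"tx":0.042,"ty":0,"tz":-0.157,"rx":0,"ry":4,"rz":0,"hand":0}]}}

```text
clock: 10.65
position: [523.4, -21.9, 194.0]
orientation: [0.716, 0.679, 0.12, -0.113]
wrist_force: [0.2, -0.7, -3.0]
gripper_width: 19.6
```

```bash
cat >> h.py <<'E'
CUP=np.array([528.9,318.2])
def liptcp(back,z,yaw,pitch,gx=-93.7):
    e=np.array([np.cos(np.radians(yaw)),np.sin(np.radians(yaw))]); L=np.r_[CUP-back*e,z]
    M=tool(yaw,pitch); return L-M.apply([37.5,0,0])+M.apply([gx,0,-60])+M.apply([0,0,-ctrl.grip_depth])
E
python3 - <<'E'
from h import *
c=cam("top"); crop(c,200,200,400,340,4,"pics/t9.png")
t=liptcp(15,165,87,15); print(t.round(1)); delta(t,87,15)
E
```

```text
[520.9 166.  170.8]
t [ 0.1701 -0.0114  0.0815] r [-0.05 -4.01 -0.06] | pos [522.4 -21.7 192.5] q [-0.41  0.15  1.68  0.31  1.44 -0.42] clk 10.7 F [-0.4  0.9 -3.7] w 19.6
```

View pics/t9.png

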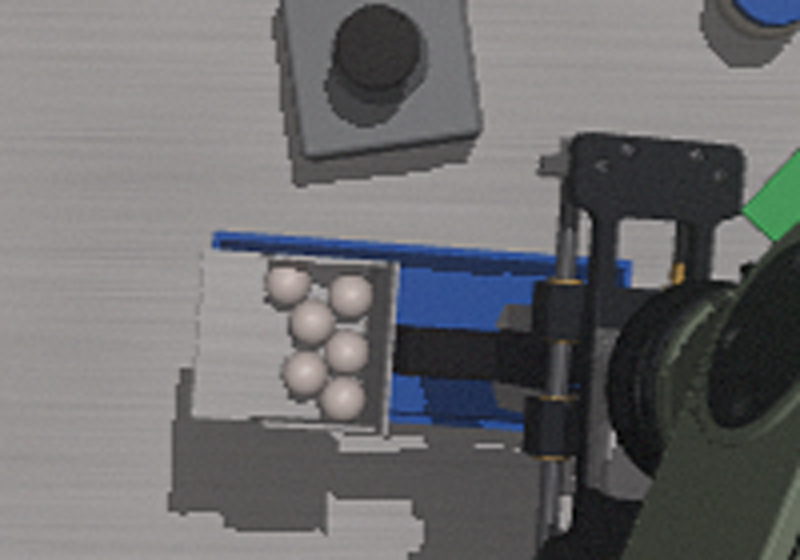

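All six balls are secure in the raised scoop. Carrying over to the mill, still nose-up.

Emit:
{"api": "move_arm", "payload": {"targets": [{"tx":0.007,"ty":-0.001,"tz":0.003,"rx":0,"ry":0,"rz":0,"hand":0},{"tx":0.019,"ty":-0.001,"tz":0.009,"rx":0,"ry":0,"rz":0,"hand":0},{"tx":0.037,"ty":-0.003,"tz":0.018,"rx":0,"ry":0,"rz":0,"hand":0},{"tx":0.061,"ty":-0.004,"tz":0.029,"rx":0,"ry":0,"rz":0,"hand":0},{"tx":0.087,"ty":-0.006,"tz":0.042,"rx":0,"ry":0,"rz":0,"hand":0},{"tx":0.111,"ty":-0.008,"tz":0.053,"rx":0,"ry":0,"rz":0,"hand":0},{"tx":0.133,"ty":-0.009,"tz":0.064,"rx":0,"ry":-1,"rz":0,"hand":0},{"tx":0.151,"ty":-0.01,"tz":0.073,"rx":0,"ry":-2,"rz":0,"hand":0},{"tx":0.163,"ty":-0.011,"tz":0.079,"rx":0,"ry":-3,"rz":0,"hand":0},{"tx":0.17,"ty":-0.011,"tz":0.0815,"rx":0,"ry":-4,"rz":0,"hand":0}]}}

```text
clock: 11.7
position: [519.5, 168.2, 169.6]
orientation: [0.719, 0.683, 0.093, -0.092]
wrist_force: [0.2, -0.1, -2.3]
gripper_width: 19.7
```

Emit:
{"api": "move_arm", "payload": {"targets": [{"tx":0,"ty":0,"tz":0,"rx":0,"ry":0,"rz":0,"hand":0},{"tx":0,"ty":0,"tz":0,"rx":0,"ry":0,"rz":0,"hand":0},{"tx":0,"ty":0,"tz":0,"rx":0,"ry":0,"rz":0,"hand":0}]}}

```text
clock: 12.0
position: [521.4, 165.5, 171.1]
orientation: [0.72, 0.682, 0.094, -0.09]
wrist_force: [0.2, 0.6, -3.1]
gripper_width: 19.6
```

Run:
```python
from h import *
c=cam("top"); crop(c,20,200,260,360,3,"pics/t10.png")
for b,z,p in ((15,165,15),(14,124,0),(13,117,-8),(12,111,-16),(12,108,-24),(12,108,-32),(12,108,-40),(12,108,-48)):
    delta(liptcp(b,z,87,p),87,p)
```

```text
t [ 0.0006 -0.0008  0.0006] r [-0.03 -0.   -0.11] | pos [521.7 165.3 171.3] q [-0.02  0.14  1.72  0.27  1.29 -0.04] clk 12.05 F [-0.1  0.1 -2.8] w 19.4
t [ 0.006  -0.0008  0.0079] r [ -0.04 -15.    -0.1 ] | pos [521.7 165.3 171.3] q [-0.02  0.14  1.72  0.27  1.29 -0.04] clk 12.05 F [-0.1  0.1 -2.8] w 19.4
t [ 0.0166 -0.0008 -0.0005] r [ -0.05 -23.    -0.1 ] | pos [521.7 165.3 171.3] q [-0.02  0.14  1.72  0.27  1.29 -0.04] clk 12.05 F [-0.1  0.1 -2.8] w 19.4
t [ 0.0294 -0.0008 -0.0081] r [ -0.06 -31.    -0.1 ] | pos [521.7 165.3 171.3] q [-0.02  0.14  1.72  0.27  1.29 -0.04] clk 12.05 F [-0.1  0.1 -2.8] w 19.4
t [ 0.0439 -0.0009 -0.0169] r [ -0.06 -39.    -0.09] | pos [521.7 165.3 171.3] q [-0.02  0.14  1.72  0.27  1.29 -0.04] clk 12.05 F [-0.1  0.1 -2.8] w 19.4
t [ 0.0606 -0.0009 -0.0264] r [ -0.07 -47.    -0.09] | pos [521.7 165.3 171.3] q [-0.02  0.14  1.72  0.27  1.29 -0.04] clk 12.05 F [-0.1  0.1 -2.8] w 19.4
t [ 0.0784 -0.001  -0.0335] r [ -0.08 -55.    -0.09] | pos [521.7 165.3 171.3] q [-0.02  0.14  1.72  0.27  1.29 -0.04] clk 12.05 F [-0.1  0.1 -2.8] w 19.4
t [ 0.097 -0.001 -0.038] r [ -0.09 -63.    -0.08] | pos [521.7 165.3 171.3] q [-0.02  0.14  1.72  0.27  1.29 -0.04] clk 12.05 F [-0.1  0.1 -2.8] w 19.4
```

View pics/t10.png

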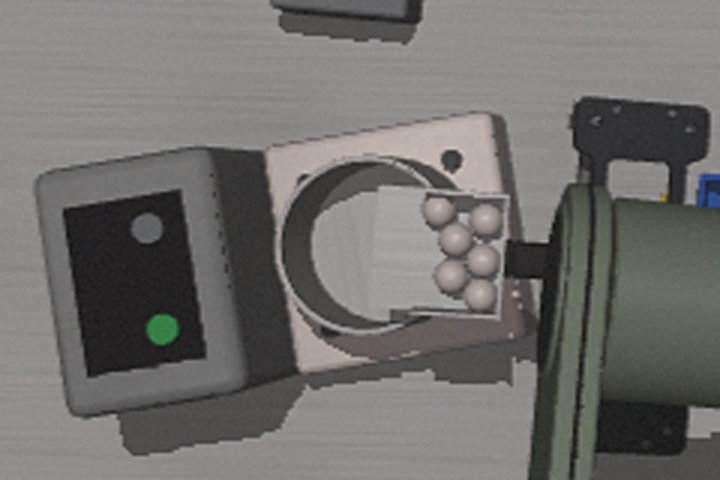

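The blade's front sits over the cup (rim centre about (368,244) in the crop) and laterally centred, with all six balls still at the back. Tipping slowly about the lip.

Emit:
{"api": "move_arm", "payload": {"targets": [{"tx":0.002,"ty":-0.001,"tz":0.003,"rx":0,"ry":-5,"rz":0,"hand":0},{"tx":0.004,"ty":-0.001,"tz":0.006,"rx":0,"ry":-10,"rz":0,"hand":0},{"tx":0.006,"ty":-0.001,"tz":0.008,"rx":0,"ry":-15,"rz":0,"hand":0},{"tx":0.011,"ty":-0.001,"tz":0.004,"rx":0,"ry":-19,"rz":0,"hand":0},{"tx":0.0165,"ty":-0.001,"tz":-0.0005,"rx":0,"ry":-23,"rz":0,"hand":0},{"tx":0.023,"ty":-0.001,"tz":-0.004,"rx":0,"ry":-27,"rz":0,"hand":0},{"tx":0.0295,"ty":-0.001,"tz":-0.008,"rx":0,"ry":-31,"rz":0,"hand":0},{"tx":0.0295,"ty":-0.001,"tz":-0.008,"rx":0,"ry":-31,"rz":0,"hand":0},{"tx":0.037,"ty":-0.001,"tz":-0.0125,"rx":0,"ry":-35,"rz":0,"hand":0},{"tx":0.044,"ty":-0.001,"tz":-0.017,"rx":0,"ry":-39,"rz":0,"hand":0}]}}

```text
clock: 13.05
position: [523.2, 203.4, 200.9]
orientation: [0.711, 0.672, -0.151, 0.143]
wrist_force: [-1.7, 0.0, 0.7]
gripper_width: 19.5
```

Run:
```python
from h import *
c=cam("scene"); crop(c,250,80,420,220,4,"pics/s11.png")
c=cam("top"); crop(c,20,200,260,360,3,"pics/t11.png")
for b,z,p in ((12,108,-24),(12,108,-32),(12,108,-40),(12,108,-48)):
    delta(liptcp(b,z,87,p),87,p)
```

```text
t [-0.0021 -0.0003  0.0012] r [-0.01 -0.22  0.05] | pos [523.3 205.7 199.3] q [ 0.44  0.35  1.43 -0.36  1.56  0.53] clk 13.15 F [-0.5  2.4  0.5] w 20.0
t [ 0.005  -0.0002 -0.0166] r [-0.01 -8.22  0.05] | pos [523.3 205.7 199.3] q [ 0.44  0.35  1.43 -0.36  1.56  0.53] clk 13.15 F [-0.5  2.4  0.5] w 20.0
t [ 0.0145 -0.0002 -0.0333] r [ -0.   -16.22   0.05] | pos [523.3 205.7 199.3] q [ 0.44  0.35  1.43 -0.36  1.56  0.53] clk 13.15 F [-0.5  2.4  0.5] w 20.0
t [ 0.0262 -0.0002 -0.0485] r [ -0.   -24.22   0.05] | pos [523.3 205.7 199.3] q [ 0.44  0.35  1.43 -0.36  1.56  0.53] clk 13.15 F [-0.5  2.4  0.5] w 20.0
```

View pics/t11.png

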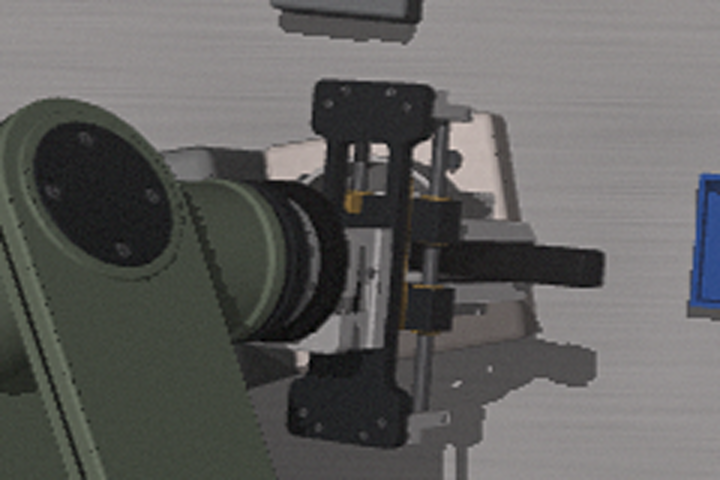

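View pics/s11.png

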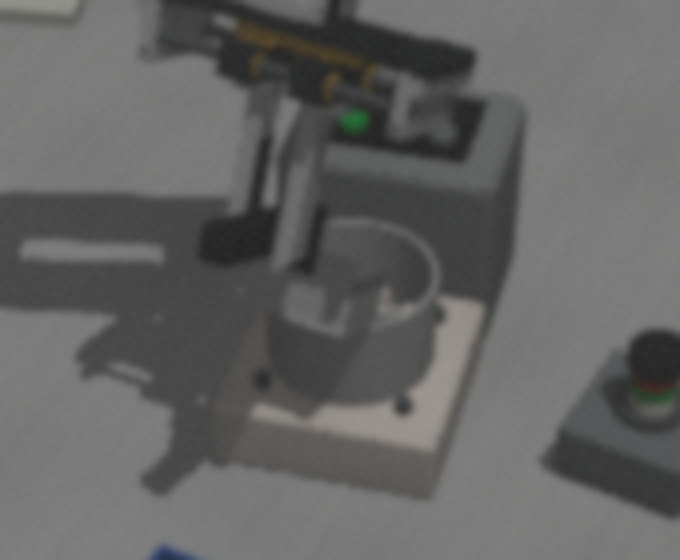

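Tipped to −24° with no sign of a spill, but the cup's inside is hidden by the gripper. Tipping on to −40° and raising slightly to make sure the scoop empties.

Emit:
{"api": "move_arm", "payload": {"targets": [{"tx":0.0005,"ty":0,"tz":-0.014,"rx":0,"ry":-4,"rz":0,"hand":0},{"tx":0.003,"ty":0,"tz":-0.024,"rx":0,"ry":-8,"rz":0,"hand":0},{"tx":0.006,"ty":0,"tz":-0.033,"rx":0,"ry":-12,"rz":0,"hand":0},{"tx":0.0105,"ty":0,"tz":-0.0425,"rx":0,"ry":-16,"rz":0,"hand":0},{"tx":0.0105,"ty":0,"tz":-0.0425,"rx":0,"ry":-16,"rz":0,"hand":0},{"tx":0.0105,"ty":0,"tz":-0.0425,"rx":0,"ry":-16,"rz":0,"hand":0}]}}

```text
clock: 13.75
position: [524.5, 229.6, 233.0]
orientation: [0.682, 0.647, -0.248, 0.234]
wrist_force: [-0.5, -0.4, -1.4]
gripper_width: 19.1
```

Run:
```python
from h import *
c=cam("scene"); crop(c,250,80,420,220,4,"pics/s12.png")
c=cam("wrist"); cv2.imwrite("pics/w12.png",c["color"][:,:,::-1])
delta(liptcp(12,118,87,-40),87,-40)
```

```text
t [ 0.0024 -0.0003 -0.0019] r [-0.12 -0.08 -0.1 ] | pos [524.6 229.2 234. ] q [ 0.57  0.51  1.25 -0.56  1.8   0.61] clk 13.85 F [ 0.8  0.3 -1.3] w 19.5
```

View pics/s12.png

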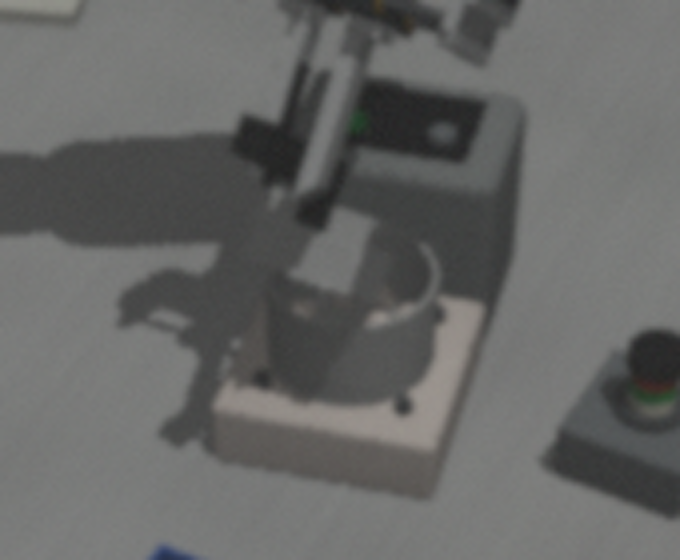

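View pics/w12.png

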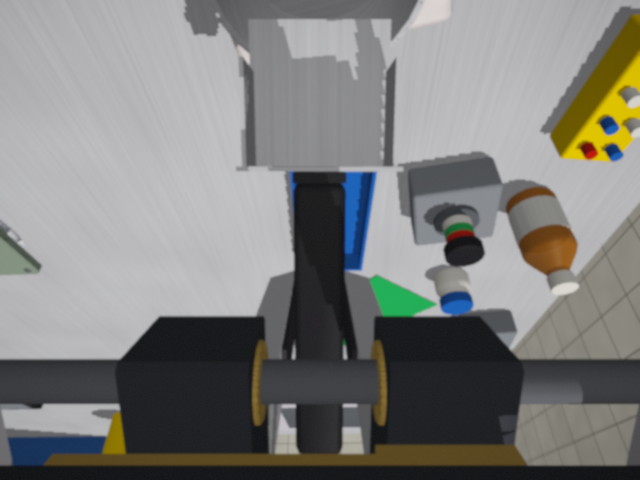

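The scoop is empty in the wrist view (blade floor bare). Raising it, levelling out and backing away, then checking the cup.

Run:
```python
from h import *
delta([524.6,229,275],87,-35); delta([521,120,240],87,0); delta([521,20,200],87,0)
```

```text
t [-0.0265  0.     -0.0313] r [-0.11  4.92 -0.11] | pos [524.6 229.2 234. ] q [ 0.57  0.51  1.25 -0.56  1.8   0.61] clk 13.85 F [ 0.8  0.3 -1.3] w 19.5
t [-0.0876  0.0024  0.0655] r [-0.08 39.92 -0.14] | pos [524.6 229.2 234. ] q [ 0.57  0.51  1.25 -0.56  1.8   0.61] clk 13.85 F [ 0.8  0.3 -1.3] w 19.5
t [-0.1385  0.008   0.1602] r [-0.08 39.92 -0.14] | pos [524.6 229.2 234. ] q [ 0.57  0.51  1.25 -0.56  1.8   0.61] clk 13.85 F [ 0.8  0.3 -1.3] w 19.5
```

Emit:
{"api": "move_arm", "payload": {"targets": [{"tx":-0.013,"ty":0,"tz":-0.016,"rx":0,"ry":2,"rz":0,"hand":0},{"tx":-0.0265,"ty":0,"tz":-0.031,"rx":0,"ry":6,"rz":0,"hand":0},{"tx":-0.04,"ty":0,"tz":-0.02,"rx":0,"ry":14,"rz":0,"hand":0},{"tx":-0.055,"ty":0.001,"tz":0.01,"rx":0,"ry":22,"rz":0,"hand":0},{"tx":-0.07,"ty":0.002,"tz":0.038,"rx":0,"ry":30,"rz":0,"hand":0},{"tx":-0.0876,"ty":0.002,"tz":0.0655,"rx":0,"ry":38,"rz":0,"hand":0},{"tx":-0.11,"ty":0.005,"tz":0.11,"rx":0,"ry":40,"rz":0,"hand":0},{"tx":-0.1385,"ty":0.008,"tz":0.16,"rx":0,"ry":40,"rz":0,"hand":0},{"tx":-0.1385,"ty":0.008,"tz":0.16,"rx":0,"ry":40,"rz":0,"hand":0}]}}

```text
clock: 14.75
position: [518.8, 15.5, 198.8]
orientation: [0.729, 0.685, -0.002, -0.0]
wrist_force: [-1.2, 0.3, -1.8]
gripper_width: 19.5
```

Run:
```python
from h import *
c=cam("top"); crop(c,20,200,260,360,3,"pics/t13.png")
e=lambda a:np.array([np.cos(np.radians(a)),np.sin(np.radians(a))])
t=np.r_[521.8,-306,125]
delta(t,39.5)
```

```text
t [-0.3222  0.022   0.0746] r [-0.1   0.11 47.03] | pos [519.5  17.  199.3] q [-0.13  0.1   1.68 -0.    1.37 -0.07] clk 14.8 F [-0.2  0.6 -1.5] w 19.8
```

View pics/t13.png

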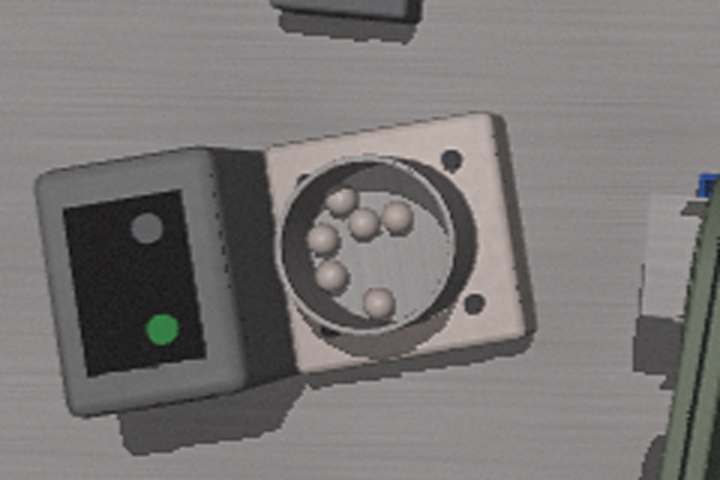

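All six balls lie in the cup ((342,200) to (380,304)). Now I'll take the scoop back to its original spot on the mat.

Emit:
{"api": "move_arm", "payload": {"targets": [{"tx":-0.025,"ty":0.002,"tz":0,"rx":0,"ry":0,"rz":5,"hand":0},{"tx":-0.065,"ty":0.005,"tz":0.01,"rx":0,"ry":0,"rz":12,"hand":0},{"tx":-0.11,"ty":0.008,"tz":0.02,"rx":0,"ry":0,"rz":19,"hand":0},{"tx":-0.155,"ty":0.011,"tz":0.035,"rx":0,"ry":0,"rz":26,"hand":0},{"tx":-0.2,"ty":0.014,"tz":0.05,"rx":0,"ry":0,"rz":33,"hand":0},{"tx":-0.245,"ty":0.017,"tz":0.06,"rx":0,"ry":0,"rz":39,"hand":0},{"tx":-0.285,"ty":0.02,"tz":0.07,"rx":0,"ry":0,"rz":44,"hand":0},{"tx":-0.322,"ty":0.022,"tz":0.075,"rx":0,"ry":0,"rz":47,"hand":0},{"tx":-0.322,"ty":0.022,"tz":0.075,"rx":0,"ry":0,"rz":47,"hand":0},{"tx":-0.322,"ty":0.022,"tz":0.075,"rx":0,"ry":0,"rz":47,"hand":0}]}}

```text
clock: 15.8
position: [526.5, -300.9, 126.0]
orientation: [0.94, 0.341, 0.0, -0.0]
wrist_force: [-0.0, 0.0, -2.7]
gripper_width: 19.8
```

Run:
```python
from h import *
delta([521.8,-306,45.4],39.5)
c=cam("wrist"); cv2.imwrite("pics/w14.png",c["color"][:,:,::-1]); delta([521.8,-306,45.4],39.5)
```

```text
t [-0.0069  0.0009  0.0806] r [ 0.   -0.06  0.42] | pos [ 526.5 -300.9  126. ] q [-0.66  0.34  1.54  0.    1.26  0.21] clk 15.8 F [-0.   0.  -2.7] w 19.8
t [-0.0075  0.0014  0.0807] r [ 0.   -0.05  0.49] | pos [ 526.6 -300.1  126.1] q [-0.66  0.34  1.54  0.    1.26  0.21] clk 15.85 F [-0.3  0.9 -1.1] w 19.6
```

View pics/w14.png

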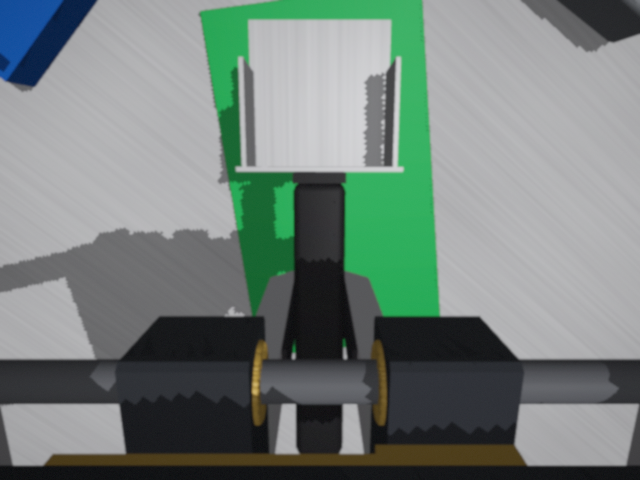

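The scoop is upright over the mat, with its blade inside the mat's outline. Lowering 80 mm and setting it down.

Emit:
{"api": "move_arm", "payload": {"targets": [{"tx":-0.002,"ty":0.001,"tz":0.02,"rx":0,"ry":0,"rz":0,"hand":0},{"tx":-0.004,"ty":0.001,"tz":0.045,"rx":0,"ry":0,"rz":0,"hand":0},{"tx":-0.007,"ty":0.001,"tz":0.065,"rx":0,"ry":0,"rz":0,"hand":0},{"tx":-0.007,"ty":0.001,"tz":0.075,"rx":0,"ry":0,"rz":0,"hand":0},{"tx":-0.007,"ty":0.001,"tz":0.08,"rx":0,"ry":0,"rz":0,"hand":0},{"tx":-0.007,"ty":0.001,"tz":0.081,"rx":0,"ry":0,"rz":0,"hand":0},{"tx":-0.007,"ty":0.001,"tz":0.081,"rx":0,"ry":0,"rz":0,"hand":0}]}}

```text
clock: 16.55
position: [522.3, -305.8, 46.5]
orientation: [0.94, 0.342, 0.0, 0.0]
wrist_force: [-1.2, 0.0, 3.1]
gripper_width: 19.9
```

Run:
```python
from h import *
delta([521.8,-306,45.4],39.5)
```

```text
t [-0.0005 -0.0001  0.0011] r [ 0.06 -0.04  0.55] | pos [ 522.3 -305.8   46.5] q [-0.67  0.44  1.59  0.    1.11  0.2 ] clk 16.55 F [-1.2  0.   3.1] w 19.9
```

Contact with the mat (+3 N). Opening the fingers.

Emit:
{"api": "move_arm", "payload": {"targets": [{"tx":0,"ty":0,"tz":0,"rx":0,"ry":0,"rz":0,"hand":0.3},{"tx":0,"ty":0,"tz":0,"rx":0,"ry":0,"rz":0,"hand":0.5},{"tx":0,"ty":0,"tz":0,"rx":0,"ry":0,"rz":0,"hand":0.8},{"tx":0,"ty":0,"tz":0,"rx":0,"ry":0,"rz":0,"hand":0.8},{"tx":0,"ty":0,"tz":0,"rx":0,"ry":0,"rz":0,"hand":0.8},{"tx":0,"ty":0,"tz":0,"rx":0,"ry":0,"rz":0,"hand":0.8}]}}

```text
clock: 17.15
position: [521.4, -306.5, 44.5]
orientation: [0.94, 0.341, 0.0, -0.0]
wrist_force: [-0.5, 0.0, -0.5]
gripper_width: 64.0
```

Emit:
{"api": "move_arm", "payload": {"targets": [{"tx":0,"ty":0,"tz":-0.02,"rx":0,"ry":0,"rz":0,"hand":0.8},{"tx":0,"ty":0,"tz":-0.05,"rx":0,"ry":0,"rz":0,"hand":0.8},{"tx":0,"ty":0,"tz":-0.09,"rx":0,"ry":0,"rz":0,"hand":0.8},{"tx":0,"ty":0,"tz":-0.13,"rx":0,"ry":0,"rz":0,"hand":0.5},{"tx":0,"ty":0,"tz":-0.15,"rx":0,"ry":0,"rz":0,"hand":0.3},{"tx":0,"ty":0,"tz":-0.15,"rx":0,"ry":0,"rz":0,"hand":0}]}}

```text
clock: 17.75
position: [523.7, -308.3, 199.3]
orientation: [0.94, 0.342, 0.002, 0.004]
wrist_force: [0.5, -0.7, -0.8]
gripper_width: 54.5
```

Run:
```python
from h import *
c=cam("wrist"); cv2.imwrite("pics/w15.png",c["color"][:,:,::-1])
delta([663.9,43.2,160],80);delta([663.9,43.2,160],39.5)
```

```text
t [ 0.3335 -0.1779  0.0358] r [ 2.300e-01  3.000e-02 -4.006e+01] | pos [ 522.3 -307.2  196.2] q [-0.67  0.28  1.48  0.    1.39  0.2 ] clk 17.8 F [-0.3  0.4 -1.2] w 50.5
t [ 0.3335 -0.1779  0.0358] r [ 0.22 -0.05  0.44] | pos [ 522.3 -307.2  196.2] q [-0.67  0.28  1.48  0.    1.39  0.2 ] clk 17.8 F [-0.3  0.4 -1.2] w 50.5
```

View pics/w15.png

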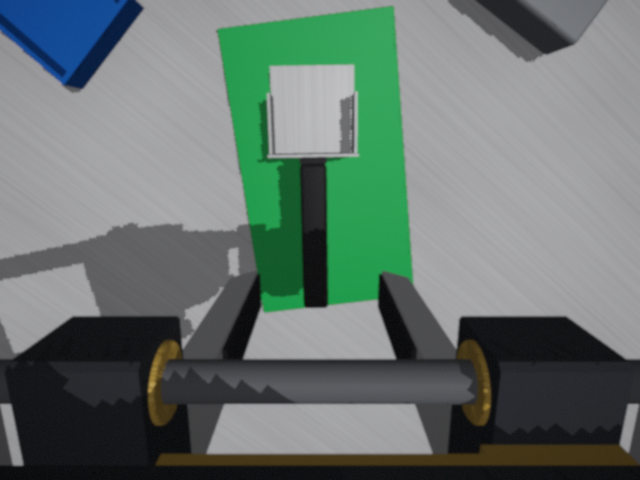

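The scoop stands upright on the green mat (blade (270–357, 65–157)), released. Moving above the chosen box's cap while closing the fingers.

Emit:
{"api": "move_arm", "payload": {"targets": [{"tx":0.04,"ty":-0.022,"tz":0,"rx":0,"ry":0,"rz":0,"hand":0},{"tx":0.083,"ty":-0.044,"tz":0,"rx":0,"ry":0,"rz":0,"hand":0},{"tx":0.126,"ty":-0.067,"tz":0,"rx":0,"ry":0,"rz":0,"hand":0},{"tx":0.169,"ty":-0.09,"tz":0,"rx":0,"ry":0,"rz":0,"hand":0},{"tx":0.212,"ty":-0.113,"tz":0,"rx":0,"ry":0,"rz":0,"hand":0},{"tx":0.255,"ty":-0.136,"tz":0,"rx":0,"ry":0,"rz":0,"hand":0},{"tx":0.295,"ty":-0.158,"tz":0,"rx":0,"ry":0,"rz":0,"hand":0},{"tx":0.322,"ty":-0.172,"tz":0,"rx":0,"ry":0,"rz":0,"hand":0},{"tx":0.3335,"ty":-0.178,"tz":0,"rx":0,"ry":0,"rz":0,"hand":0},{"tx":0.3335,"ty":-0.178,"tz":0,"rx":0,"ry":0,"rz":0,"hand":0}], "force": 20}}

```text
clock: 18.8
position: [661.8, 45.5, 192.0]
orientation: [0.939, 0.343, -0.002, -0.001]
wrist_force: [0.1, -1.3, 0.8]
gripper_width: 0.7
```

Emit:
{"api": "move_arm", "payload": {"targets": [{"tx":0,"ty":0,"tz":0.02,"rx":0,"ry":0,"rz":0,"hand":0},{"tx":0,"ty":0,"tz":0.05,"rx":0,"ry":0,"rz":0,"hand":0},{"tx":0,"ty":0,"tz":0.07,"rx":0,"ry":0,"rz":0,"hand":0},{"tx":0,"ty":0,"tz":0.07,"rx":0,"ry":0,"rz":0,"hand":0},{"tx":0,"ty":0,"tz":0.07,"rx":0,"ry":0,"rz":0,"hand":0}]}}

```text
clock: 19.3
position: [662.1, 42.4, 124.0]
orientation: [0.94, 0.341, -0.001, -0.0]
wrist_force: [-0.3, -0.4, 1.0]
gripper_width: 0.6
```

Run:
```python
from h import *
c=cam("scene"); crop(c,290,200,420,310,5,"pics/s16.png")
c=cam("top"); cv2.imwrite("pics/t16.png",c["color"][:,:,::-1])
for i in range(2):
    delta([663.9,43.2,94.2],39.5); cam("wrist")
```

```text
t [ 0.0002 -0.0001  0.032 ] r [ 0.12 -0.1   0.37] | pos [663.8  43.  126.2] q [-0.07  0.46  1.38 -0.    1.3   0.81] clk 19.4 F [ 1.  -0.6  0.4] w 0.8
t [-0.0002 -0.      0.0323] r [ 0.13 -0.13  0.39] | pos [664.   43.3 126.5] q [-0.06  0.46  1.38 -0.    1.3   0.81] clk 19.45 F [ 0.6 -0.   0.9] w 0.6
```

View pics/s16.png

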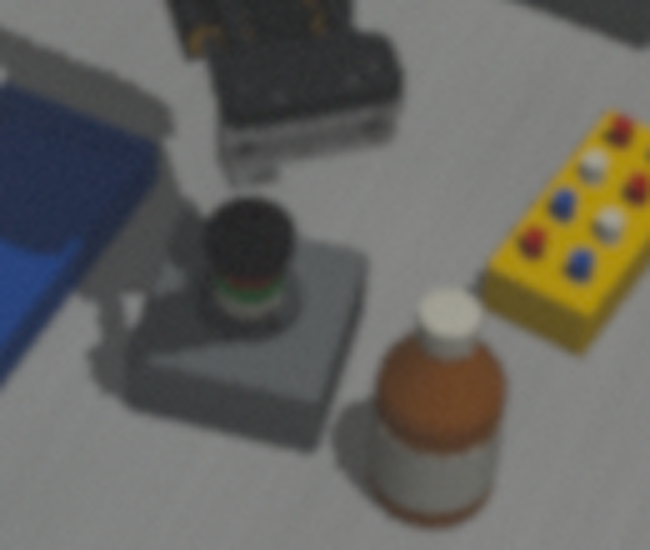

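View pics/t16.png

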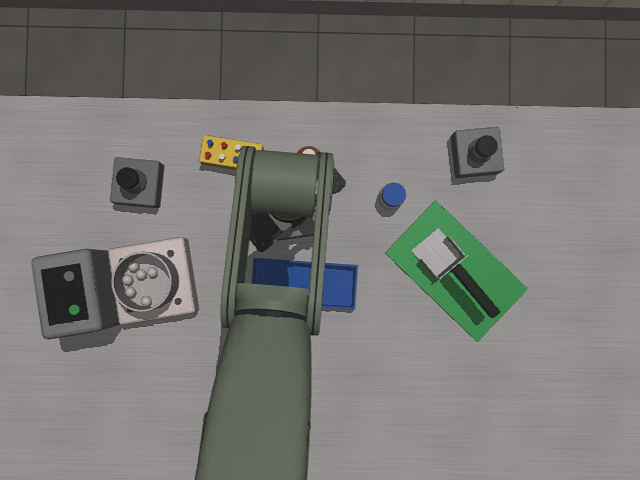

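Scoop on the mat, all six balls in the cup, tray empty, and the fingers centred over the cap. The bottle, jar and rack look unmoved. Descending in steps to feel for contact.

Emit:
{"api": "move_arm", "payload": {"targets": [{"tx":0,"ty":0,"tz":0.015,"rx":0,"ry":0,"rz":0,"hand":0},{"tx":0,"ty":0,"tz":0.026,"rx":0,"ry":0,"rz":0,"hand":0},{"tx":0,"ty":0,"tz":0.032,"rx":0,"ry":0,"rz":0,"hand":0},{"tx":0,"ty":0,"tz":0.036,"rx":0,"ry":0,"rz":0,"hand":0},{"tx":0,"ty":0,"tz":0.038,"rx":0,"ry":0,"rz":0,"hand":0},{"tx":0,"ty":0,"tz":0.038,"rx":0,"ry":0,"rz":0,"hand":0},{"tx":0,"ty":0,"tz":0.038,"rx":0,"ry":0,"rz":0,"hand":0}]}}

```text
clock: 20.2
position: [662.0, 44.3, 87.0]
orientation: [0.94, 0.342, -0.001, -0.0]
wrist_force: [-4.0, -0.2, 6.3]
gripper_width: 0.5
```

Run:
```python
from h import *
for i in range(3):
    delta([663.9,43.2,79],39.5); cam("wrist")
```

```text
t [0.0008 0.0021 0.008 ] r [-0.07  0.1   0.46] | pos [662.   44.3  87. ] q [-0.06  0.5   1.41 -0.    1.24  0.81] clk 20.2 F [-4.  -0.2  6.3] w 0.5
t [0.0008 0.0021 0.0081] r [-0.07  0.09  0.47] | pos [662.   44.3  87.1] q [-0.06  0.5   1.41 -0.    1.24  0.81] clk 20.25 F [-3.1 -0.3  6.6] w 0.4
t [0.0008 0.002  0.0081] r [-0.07  0.09  0.46] | pos [662.   44.3  87.1] q [-0.06  0.5   1.41 -0.    1.24  0.81] clk 20.3 F [-4.3 -0.1  6.2] w 0.4
```

Travel is about 7 mm (z = 87, 6.5 N; the spring law gives 6.75 N). Another 8 mm.

Emit:
{"api": "move_arm", "payload": {"targets": [{"tx":0,"ty":0,"tz":0.002,"rx":0,"ry":0,"rz":0,"hand":0},{"tx":0,"ty":0,"tz":0.005,"rx":0,"ry":0,"rz":0,"hand":0},{"tx":0,"ty":0,"tz":0.007,"rx":0,"ry":0,"rz":0,"hand":0},{"tx":0,"ty":0,"tz":0.008,"rx":0,"ry":0,"rz":0,"hand":0},{"tx":0,"ty":0,"tz":0.008,"rx":0,"ry":0,"rz":0,"hand":0},{"tx":0,"ty":0,"tz":0.008,"rx":0,"ry":0,"rz":0,"hand":0},{"tx":0,"ty":0,"tz":0.008,"rx":0,"ry":0,"rz":0,"hand":0}]}}

```text
clock: 21.05
position: [662.0, 44.3, 79.6]
orientation: [0.94, 0.342, -0.001, -0.0]
wrist_force: [-5.0, 0.5, 8.1]
gripper_width: 0.4
```

Run:
```python
from h import *
c=cam("scene"); crop(c,290,200,420,310,5,"pics/s18.png"); crop(c,140,310,300,430,5,"pics/s18m.png")
W=cloud(c)
c2=cam("top"); cv2.imwrite("pics/t18.png",c2["color"][:,:,::-1])
for i in range(3):
    delta([663.9,43.2,79],39.5); cam("wrist")
```

```text
t [0.0008 0.002  0.0006] r [-0.06  0.09  0.47] | pos [662.   44.3  79.6] q [-0.06  0.51  1.41 -0.    1.22  0.81] clk 21.15 F [-4.8  0.1  8.2] w 0.3
t [0.0007 0.002  0.0007] r [-0.06  0.09  0.46] | pos [662.   44.3  79.7] q [-0.06  0.51  1.41 -0.    1.22  0.81] clk 21.2 F [-4.6 -0.2  8.1] w 0.4
t [0.0007 0.002  0.0007] r [-0.06  0.09  0.46] | pos [662.   44.3  79.7] q [-0.06  0.51  1.41 -0.    1.22  0.81] clk 21.25 F [-4.   0.5  7.5] w 0.4
```

View pics/s18.png

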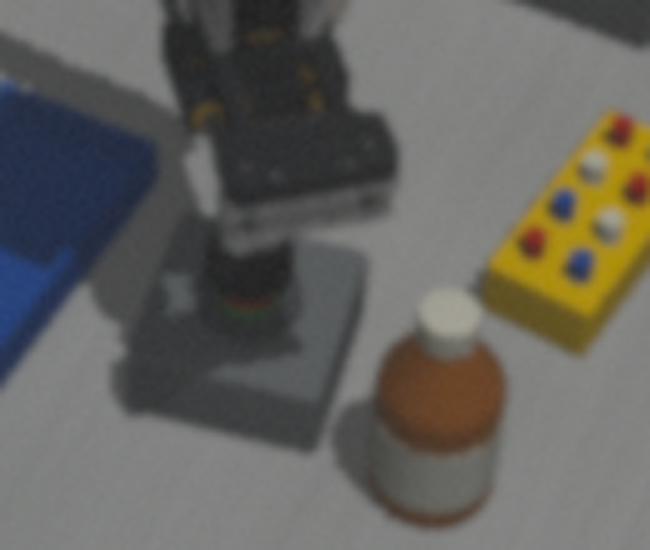

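View pics/s18m.png

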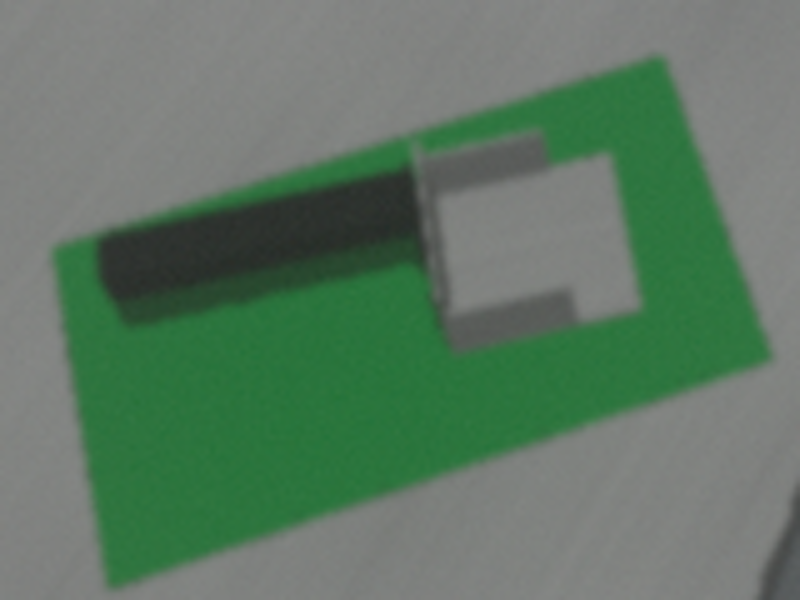

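The white band is hidden, green is at the collar and red still shows above it. Travel is about 14.4 mm by TCP height, and 8.1 N agrees with about 14 mm. The scoop lies upright well inside the mat, and the readings are steady. Handing in.

Run:
```python
from plant import job
print(job.sign_off())
```

```text
the job is handed in; nothing more can be done
None
```

The job is handed in at about 21 s of the 67 s allowed; `job.sign_off()` gave no verdict.

- **Balls:** I scooped all six from the tray rather than just three. All six showed in the mill's cup from above, so none are left in the tray. The fingers stayed on the scoop handle throughout and never went near the balls.
- **Scoop:** It is back on the green mat, right way up, inside the mat's outline and released. The scene camera confirmed this.
- **Plunger:** The shut fingers are holding the plunger of the box nearest the base. Travel is about 14.4 mm by tool height, and the force of about 8.1 N (readings 7.5–8.2) agrees. The green band is at the collar with red above it, and the readings were steady.
- **Other things:** The bottle and rack looked unmoved in the last picture. The jar last showed in the view from above, just before the press.

Two readings were off but did no harm. There was a sideways force of about 4–5 N at the press, which I took to be friction. The forces were also briefly unexpected at −24° during the pour, possibly a touch on the cup rim, but no ball was lost.

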